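Put the failed ring gauge in the latched hold cage

TASK

The large steel ring gauge has failed its check and must go into the hold cage: press the cage's thumb lever to lift the latch bar out of its catch, and swing the gate wide open. Slide the large ring flat along the bench through the gateway, without lifting it, until it lies inside clear of the gate; then swing the gate fully shut so that the latch bar drops back down into its catch, and let go. Leave the small steel ring and the brass weight beside the cage where they are.

Things in the scene. Friction and masses are not known exactly. Their poses are not given: they have to be found in the camera images.
- hold_cage: low fixed cage of grey steel bars, no floor, 154 wide (y), 160 deep (x), 50 high. Origin: on the bench, mid gateway, in the plane of the front posts; x into the cage, y left seen from the front. Posts 12 square at y = -71, +71; gateway clear 130 (115 with gate open). Roof (44 to 50 high) starts at x = 48, open above before that. Fixed things fill the rear corners: x under 100 is free (mm)
- gate (a joint): gate angle, rad: 0 shut, grows as the gate swings out to the front, stop at 1.75. Vertical hinge at its left (+y) end, light friction: stays where it is left. The gate is a grey frame of bars, 128 from hinge axis to free edge, 10 thick, from 6 to 50 above the bench (mm)
- gate_hinge (a point): on the gate's hinge axis at bench level; axes turn with the gate: -y along the gate to its free edge, -x out of its outer face, z up. In this frame: outer face at x = 2; latch pivot boss (steel stub, 17 dia, along x) at y = -96, z = 40, out to x = -15, its pin head to -17; latch bar at x = -6.5; thumb pad at x = -47 to -3, y = -72 to -38 (mm)
- gate_edge (a point): middle of the gate's free edge, 128 from the hinge, 28 above the bench (mm)
- latch_bar (a joint): angle of the latch bar, rad: 0 level (down on its stop), grows as its catch end rises, stop at 0.36; clear of the catch from 0.22 up. Falls back by its own weight, no spring. A steel rod, 8 dia, that rocks on the gate's pivot boss; its long arm reaches 57 past the pivot, across the right front post (mm)
- bar_tip (a point): on the latch bar's axis near its end, 48 from the pivot; 40 above the bench when down (mm)
- catch_slot (a point): middle of the slot of the fixed steel catch on the right front post, 40 above the bench: the bar's place when latched. A cheek in front, 45 high, holds bar and gate; its front slopes down to 30 high, so a bar swung in from outside rides up the slope (1 or 2 N at the pivot boss) and drops in by itself. Catch 16 wide, standing out 30 from the post (mm)
- thumb_lever: other arm of the latch bar, rigid with it; origin at the pivot, axes as the gate's while the bar is down. Ends in a level steel pad, 34 along the gate x 44 out from it, with a turned-up lip 9 high, 3 thick at its outer edge: closed fingertips can stand on the pad between gate face and lip, press it down, and draw the gate open against the lip
- thumb_pad (a point): point on the pad's top face, 41 from the pivot towards the hinge, 29 out from the hinge axis (lip 18 further out, gate face 31 further in); 50 above the bench when the bar is down, 14 lower when fully pressed. About 0.7 N lifts the bar; at the stop it is rigid (mm)
- ring_center (a point): centre of the large steel ring gauge, 52 outer dia, 14 high, 0.18 kg, loose, flat on the bench (centre 7 up); push it from outside, not by its bore. In front of the cage to the right; it may have changed places with the small ring (mm)
- small_center (a point): centre of the small steel ring, 28 outer dia, 6 high, loose, flat on the bench (centre 3 up); a bystander (mm)
- weight_center (a point): centre of the brass weight with a neck, 34 dia, 42 high, loose, standing right of the cage (centre 21 up); a bystander (mm)
Things that resemble listed ones, but are neither listed nor needed, are in the scene too. Leave any brown look-alike of the part that bears ring_center alone.

How it is judged (in metres and radians):
On the way, in this order (a step that is already met when the one before it is completed fails the run):
1. the thumb lever is pressed by the fingers and the latch bar is lifted clear of its catch (value of joint latch_bar above 0.22 rad and contact force between the fingers and thumb_lever above 0.2 N), for 0.1 s.
2. the gate is swung wide open (1.2 rad or more) (value of joint gate above 1.2 rad), for 0.1 s.
3. the large ring gauge lies flat inside the cage, behind the gate line, with the gate still open (x of ring_center in the frame of hold_cage between 0.033 and 0.125 m and y of ring_center in the frame of hold_cage between -0.05 and 0.05 m and height (world z) of ring_center below 0.012 m and angle between ring_center's own z axis and vertical below 0.15 rad and value of joint gate above 0.5 rad), for 0.2 s.
At the end, for the whole second after the job is handed in: gate shut (within 0.03 rad), latch bar down in its catch (within 0.04 rad of level), large ring gauge flat and at rest on the bench inside the cage, its centre at least 33 mm behind the gateway's plane, small ring and brass weight within 30 mm of where they stood (value of joint gate below 0.03 rad and value of joint latch_bar below 0.04 rad and z of bar_tip in the frame of hold_cage below 0.043 m and horizontal distance between bar_tip and catch_slot below 0.01 m and x of ring_center in the frame of hold_cage between 0.033 and 0.125 m and y of ring_center in the frame of hold_cage between -0.05 and 0.05 m and height (world z) of ring_center below 0.012 m and angle between ring_center's own z axis and vertical below 0.15 rad and linear speed of ring_gauge below 0.02 m/s and distance of each of small_center, weight_center from where it was at the start of the episode below 0.03 m); the robot touches nothing.
It fails at once if the large ring gauge is lifted or tipped off the bench (height (world z) of ring_center above 0.03 m or angle between ring_center's own z axis and vertical above 0.6 rad).
It fails at once if the small ring or the brass weight is shoved away or knocked over (distance of any of small_center, weight_center from where it was at the start of the episode above 0.03 m or angle between weight_center's own z axis and vertical above 0.5 rad).
It also fails if it takes over 72 s, if anything falls off the work surface, if the arm or the gripper's body presses on something with over 40 N, if the wrist force passes 120 N, or if a joint passes its speed limit or range.

ROBOT

A 6-joint arm with a two-finger parallel gripper is mounted at the origin on a cart in front of the work surface, level with it; the furniture and walls round the work are solid. World frame = base frame: x ahead of the robot, y to its left, z up, the work surface at z = 0. Lengths are in m, angles in degrees, forces in N, time in s.
With the tool pointing down it reaches from about 0.325 to 0.9 m from the base axis. Payload 3.5 kg.
Tool frame: the origin (TCP) lies at the very end of the fingers, on their centre line; the grasp point (between the pads) lies r.grip_depth behind it (r.grip_depth is the distance from the TCP to the grasp point, in m); x points along the fingers, y is the direction in which the jaws open and shut, and the axes are right-handed (so a half turn about x gives the same grasp; the last joint's range is limited). The gripper opens to 85 mm and grips with 20 to 120 N. Pads are 22 mm wide; open, the fingers measure 114 mm over their backs; the gripper's body (76 mm by 85 mm) begins 54 mm behind the grasp point. The pads swing forward as they close: fully open they stand 13 mm farther back than shut.
Start: joints at [-76.054, 15.837, -1.513, 72.651, 0, 84.076], TCP at [0.212, -0.588, 0.192] pointing down, gripper open.
Joint ranges: [-178.77, 178.77], [-48.84, 107.48], [-61.69, 71.31], [-111.58, 123.2], [-90, 87.43], [-180, 180]. Speed limits (degrees/s): [147.25, 147.25, 180, 180, 180, 180].

INTERFACE

Orientations are given as [roll, pitch, yaw] about the fixed x, y, z axes, in that order (R = Rz(yaw) Ry(pitch) Rx(roll)).
In Python, from bench import r gives the robot as it stands.
- The arm moves only by the tool play_rows, never from a script. Its argument "series" is a list of rows, each an object of numbers: "tx", "ty", "tz": the shift along the tool's x, y, z in mm; "ax", "ay", "az": the turn, a rotation vector about the tool's x, y, z in rad. A call has 1 to 20 rows; each row is the pose to reach, as a shift and turn from the pose measured when the call began, along the tool's axes at that moment; what a row does not reach only later rows make up. A row lasts 1/12 s, in which the tool goes at most 41.7 mm and 7.16 degrees, less where a joint would pass 70% of its speed; a pose out of reach is approached as far as the arm can. A call with a gripper value outside its range is refused whole. "gripper" is the opening, from 0 (shut) to 1 (fully open), set as the call begins (left out, the last holds). The fingers move at their own pace and stop on an object; the grip force is fixed at half the most. Time passes only in rows, so rows that repeat a pose let the fingers close. It gives the time, the measured TCP pose, the force and the opening at its end, in the units of the state.
- r.sense(): the state, without advancing time (a new reading comes with each control period).
- r.get_image(name): name is "scene" or "top" or "wrist"; returns the picture (384x512x3 uint8, blue, green, red); there is no depth.
- r.camera_params(name): a dict with "fx", "fy", "cx", "cy" (pixels), "extrinsics" (4x4, takes a point from world to camera coordinates). Camera axes: x right, y down, z forward; pixel columns grow to the right and rows downward; lengths in m; the calibration is good to about 2 mm. The wrist camera is an equidistant fisheye: a pixel r from the principal point sees the ray r / f radians off the axis. A picture is of the moment at which its call begins: read the wrist's pose just before it. camera_params takes no time and is no camera call; for the wrist camera it gives the pose at the moment of the call.
- r.close_job(): hands the job in, once; it reports no verdict.
The state is a dict: "clock": time; "qpos": joint angles; "dq": joint speeds; "joint_torque": joint torques, N m; "position": TCP position; "eef_rot": TCP orientation; "ft_force": force on the tool from outside, world axes, zero at the start; "ft_torque": the same for the moment, N m; "gripper_width": finger opening in m.
Only numpy, scipy, OpenCV 4.12 (cv2) and the standard library are available. Lean on these libraries where they do the work, as an engineer would, in place of code of your own. Each camera call takes 0.05 s, during which the arm holds its last target.

## Working session

There is one attempt and no reset: what is moved stays moved. The work goes in short steps, Python scripts to look and compute and a tool call to move; the robot and the scene stay as the last step left them, time stands still between calls to the robot, and variables do not carry over. Pictures are saved under pics/ and viewed, and the job is handed in when it is done.

Besides the shell and the picture viewer there is one more tool, called in YAML: its name, and indented under it one key for each argument. play_rows: Moves the arm, as the interface text tells. Its arguments: {"type":"object","properties":{"series":{"type":"array"},"gripper":{"type":"number"}},"required":["series"]}

```bash
ls; mkdir -p pics; python3 - <<'E'
from bench import r
import cv2
print(r.sense())
for n in("scene","top","wrist"):
    p=r.camera_params(n); print(n,p)
    cv2.imwrite(f"pics/{n}0.png",r.get_image(n))
E
```

```text
pics
{'clock': 0.0, 'qpos': array([-7.60536100e+01,  1.58771705e+01, -1.59956951e+00,  7.26523183e+01,
       -1.31957310e-03,  8.40772353e+01]), 'dq': array([ 0.01438529, -0.15729429, -0.10546634,  0.00354072, -0.0072835 ,
       -0.06615704]), 'joint_torque': array([-1.11234622e-03, -4.45512092e+01,  2.95200223e+01,  1.64261920e-02,
       -1.78696132e-04, -4.42325643e-06]), 'position': array([ 0.21220425, -0.58692231,  0.19065742]), 'eef_rot': array([-95.33695831,  89.8709349 , 104.53219786]), 'ft_force': array([-0.23194955, -0.34408998,  0.76470264]), 'ft_torque': array([ 0.01027352,  0.02001525, -0.01060356]), 'gripper_width': 0.0856201568611794}
scene {'fx': 487.30210658926114, 'fy': 487.30210658926114, 'cx': 260.39504068331365, 'cy': 192.16168695714947, 'extrinsics': array([[-0.68224126, -0.73100118,  0.0135701 ,  0.35161248],
       [-0.55258361,  0.50339346, -0.66426379,  0.40802749],
       [ 0.47874651, -0.46068678, -0.74737505,  0.68678638],
       [ 0.        ,  0.        ,  0.        ,  1.        ]])}
top {'fx': 431.15499983845797, 'fy': 431.15499983845797, 'cx': 251.9411308244367, 'cy': 194.84719917788644, 'extrinsics': array([[ 0.01184346, -0.99987091,  0.0108577 , -0.09833128],
       [-0.9802109 , -0.01375502, -0.19747759,  0.63166236],
       [ 0.19760145, -0.00830402, -0.98024727,  0.94552358],
       [ 0.        ,  0.        ,  0.        ,  1.        ]])}
wrist {'fx': 297.3186396354542, 'fy': 297.3186396354542, 'cx': 257.459297373806, 'cy': 192.34270591301726, 'extrinsics': array([[ 0.33889982, -0.940816  , -0.00348879, -0.6237536 ],
       [-0.90077014, -0.32554054,  0.28746565, -0.03685225],
       [-0.27158803, -0.09427946, -0.95778459,  0.37955068],
       [ 0.        ,  0.        ,  0.        ,  1.        ]])}
```

View pics/scene0.png

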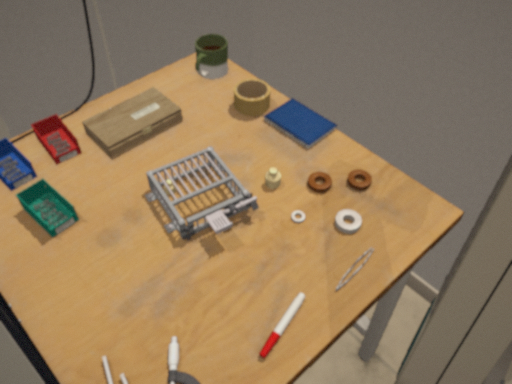

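View pics/top0.png

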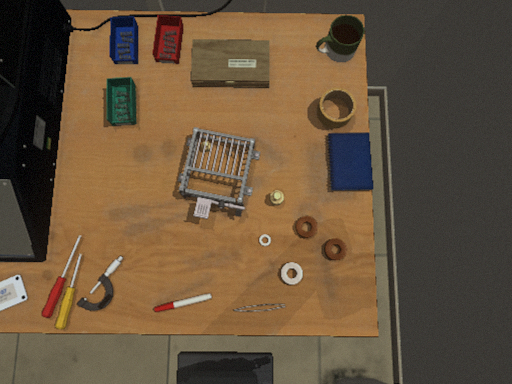

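View pics/wrist0.png

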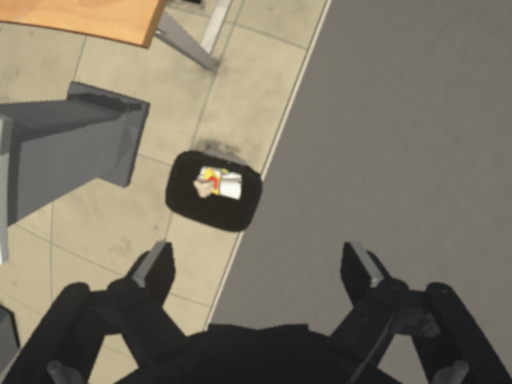

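```bash
cat > h.py <<'E'
import numpy as np, cv2
def ray(p,u,v):
    E=p["extrinsics"];R=E[:3,:3];t=E[:3,3]
    d=R.T@np.array([(u-p["cx"])/p["fx"],(v-p["cy"])/p["fy"],1.]);return -R.T@t,d
def onz(p,u,v,z):
    c,d=ray(p,u,v);return c+d*(z-c[2])/d[2]
def proj(p,X):
    E=p["extrinsics"];q=E[:3,:3]@np.array(X)+E[:3,3];return q[0]/q[2]*p["fx"]+p["cx"],q[1]/q[2]*p["fy"]+p["cy"]
E
python3 - <<'E'
from h import *
t=cv2.imread("pics/top0.png");s=cv2.imread("pics/scene0.png")
cv2.imwrite("pics/tc.png",cv2.resize(t[115:295,165:355],None,fx=4.1,fy=3.3*1,interpolation=cv2.INTER_CUBIC)[:600])
cv2.imwrite("pics/tc1.png",cv2.resize(t[120:225,170:300],None,fx=5.7,fy=5.7,interpolation=cv2.INTER_CUBIC))
cv2.imwrite("pics/sc1.png",cv2.resize(s[140:250,140:380],None,fx=3.3,fy=3.3,interpolation=cv2.INTER_CUBIC))
E
```

```text
(no output)
```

View pics/tc1.png

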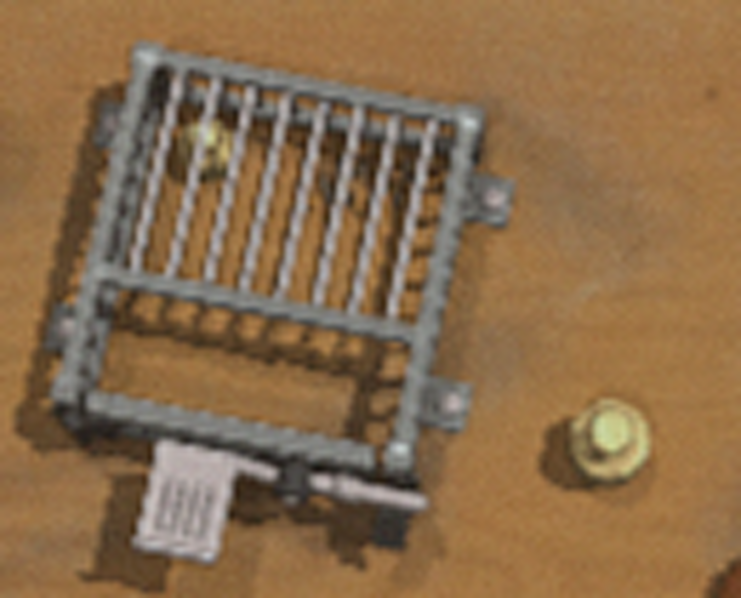

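View pics/sc1.png

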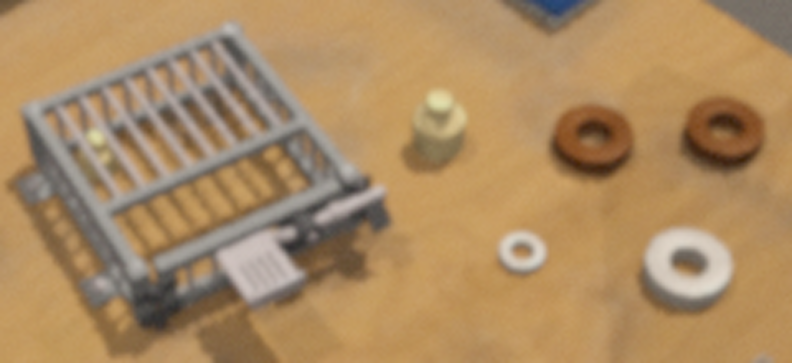

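View pics/tc.png

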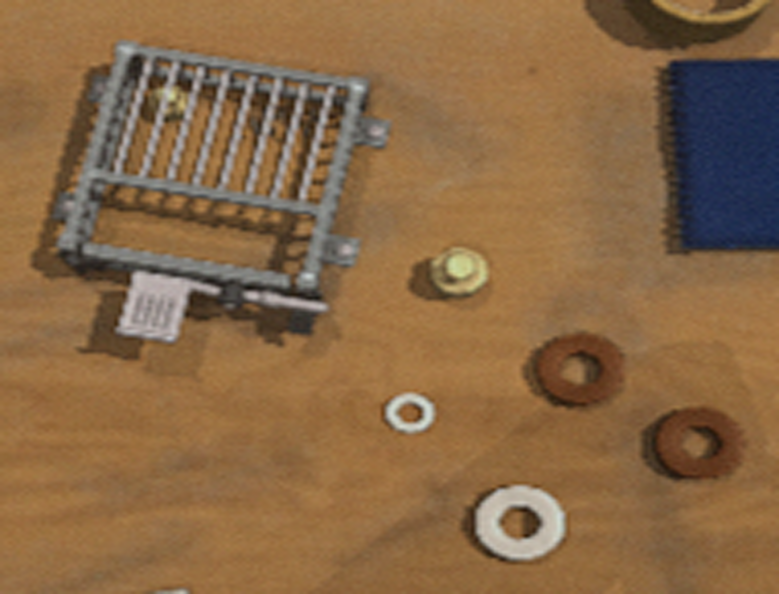

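```bash
python3 - <<'E'
from h import *
from bench import r
T=r.camera_params("top");S=r.camera_params("scene")
def t2(u,v):return 170+u/5.7,120+v/5.7
def s2(u,v):return 140+u/3.3,140+v/3.3
print("top")
P={}
for n,u,v in[("fl",68,388),("fr",398,455),("rl",147,57),("rr",467,118)]:
    P[n]=onz(T,*t2(u,v),.05);print(n,P[n].round(4))
for n,u,v in[("fl",138,270),("fr",347,177),("rl",33,108),("rr",232,32)]:
    print("sc",n,onz(S,*s2(u,v),.05).round(4))
img={"top":cv2.imread("pics/top0.png"),"scene":cv2.imread("pics/scene0.png")}
for n,p in(("top",T),("scene",S)):
    h=cv2.cvtColor(img[n],cv2.COLOR_BGR2HSV)
    m=((h[...,1]<60)&(h[...,2]>150)).astype(np.uint8)
    c,_=cv2.findContours(m,cv2.RETR_EXTERNAL,cv2.CHAIN_APPROX_NONE)
    for k in c:
        a=cv2.contourArea(k)
        if a>40:
            (u,v),w,_=cv2.fitEllipse(k) if len(k)>5 else (k.mean((0,1)),0,0)
            print(n,a,(round(u),round(v)),w,onz(p,u,v,.014).round(4),onz(p,u,v,.006).round(4))
    
print("weight top",onz(T,*t2(609,428),.042),"scene",onz(S,*s2(440,103),.042))
a=np.arctan2(*(P["fr"]-P["fl"])[[1,0]])
print(np.degrees(a)+90,np.linalg.norm(P["fr"]-P["fl"]),np.linalg.norm(P["rl"]-P["fl"]))
E
```

```text
top
fl [0.6497 0.0762 0.05  ]
fr [ 0.6232 -0.0617  0.05  ]
rl [0.7953 0.0488 0.05  ]
rr [ 0.77   -0.0887  0.05  ]
sc fl [0.6492 0.0797 0.05  ]
sc fr [ 0.6215 -0.0565  0.05  ]
sc rl [0.797  0.0504 0.05  ]
sc rr [ 0.767  -0.0854  0.05  ]
top 154.0 (191, 300) (4.84428071975708, 47.48103332519531) [0.3897 0.0486 0.014 ] [0.3893 0.0496 0.006 ]
top 627.0 (12, 292) (25.91271209716797, 34.30060577392578) [0.4032 0.4683 0.014 ] [0.403  0.4726 0.006 ]
top 343.5 (292, 273) (20.80650520324707, 21.18153953552246) [ 0.4556 -0.187   0.014 ] [ 0.4557 -0.1878  0.006 ]
top 89.0 (113, 266) (5.418792724609375, 22.617473602294922) [0.4663 0.2369 0.014 ] [0.4666 0.2394 0.006 ]
top 56.5 (71, 256) (2.0928401947021484, 46.36501693725586) [0.4894 0.3387 0.014 ] [0.4898 0.3419 0.006 ]
top 92.5 (265, 240) (10.5774564743042, 11.448965072631836) [ 0.5333 -0.1224  0.014 ] [ 0.5341 -0.1228  0.006 ]
top 231.5 (204, 207) (17.955080032348633, 22.073488235473633) [0.6112 0.0263 0.014 ] [0.6125 0.0271 0.006 ]
top 110.0 (241, 63) (7.788987636566162, 29.60579490661621) [ 0.9955 -0.0579  0.014 ] [ 0.9999 -0.0577  0.006 ]
s
[... 801 characters left out ...]
219) (19.228618621826172, 24.900840759277344) [0.6301 0.0076 0.014 ] [0.6353 0.0039 0.006 ]
scene 51.5 (245, 201) (3.363391637802124, 22.41802406311035) [ 0.629  -0.0633  0.014 ] [ 0.6342 -0.0678  0.006 ]
scene 116.5 (215, 207) (2.858717918395996, 66.39106750488281) [ 0.6602 -0.0068  0.014 ] [ 0.6657 -0.0107  0.006 ]
scene 2641.5 (197, 184) (67.86002349853516, 85.83330535888672) [ 0.7356 -0.0197  0.014 ] [ 0.7419 -0.0237  0.006 ]
scene 156.5 (146, 110) (6.545358657836914, 35.705326080322266) [ 1.0135 -0.0785  0.014 ] [ 1.0227 -0.0832  0.006 ]
weight top [ 0.63746998 -0.14992177  0.042     ] scene [ 0.63382042 -0.14704844  0.042     ]
-10.872767370957504 0.14050466319612995 0.1481326734873404
```

```bash
cat >> h.py <<'E'
O=np.array([.636,.0092]);A=np.radians(-10.8)
CX=np.array([np.cos(A),np.sin(A)]);CY=np.array([-np.sin(A),np.cos(A)])
def w2c(P):
    d=np.array(P)[:2]-O;return np.array([d@CX,d@CY])*1000
def c2w(x,y): return O+(x*CX+y*CY)/1000
from scipy.spatial.transform import Rotation as Ro
def Rt(s): return Ro.from_euler("xyz",s["eef_rot"],degrees=True).as_matrix()
E
python3 - <<'E'
from h import *
from bench import r
T=r.camera_params("top");S=r.camera_params("scene")
def t2(u,v):return 170+u/5.7,120+v/5.7
def s2(u,v):return 140+u/3.3,140+v/3.3
for n,u,v,z in[("fl",68,388,.05),("fr",398,455,.05),("rl",147,57,.05),("rr",467,118,.05),("gateL",88,403,.05),("gateR",370,459,.05),("pad nr",232,462,.05),("pad fr",215,560,.055),("pad fl",133,548,.055),("pad nl",155,443,.05),("boss",293,488,.04),("bar end",425,502,.044)]:
    print(n,w2c(onz(T,*t2(u,v),z)).round(1))
for n,u,v,z in[("gateL",160,265,.05),("gateR",335,188,.05),("pad nr",265,235,.05),("pad fr",303,278,.055),("pad fl",243,303,.055),("pad nl",218,258,.05),("bar end",382,190,.044)]:
    print("sc",n,w2c(onz(S,*s2(u,v),z)).round(1))
s=r.sense();print(Rt(s).round(3),r.grip_depth)
for n,p in(("ring",(.455,-.186)),("small",(.5337,-.122)),("w",(.636,-.148))):print(n,w2c(p))
E
```

```text
fl [ 0.9 68.4]
fr [  0.7 -72.1]
rl [149.   68.7]
rr [150. -71.]
gateL [-3.7 58.8]
gateR [ -3.3 -61.1]
pad nr [-16.   -5.3]
pad fr [-58.  -8.]
pad fl [-59.9  26. ]
pad nl [-14.6  27.7]
boss [-20.  -31.4]
bar end [-15.4 -86.8]
sc gateL [-3.6 59.4]
sc gateR [ -5.7 -56.5]
sc pad nr [-15.7  -2.9]
sc pad fr [-58.3  -4.1]
sc pad fl [-56.1  33.4]
sc pad nl [-16.5  28.6]
sc bar end [-17.4 -82.6]
[[-0.     0.34  -0.94 ]
 [ 0.002 -0.94  -0.34 ]
 [-1.    -0.002 -0.   ]] 0.0187
ring [-141.21715977 -225.65848928]
small [ -75.90355728 -148.04519578]
w [  29.45634265 -154.41555581]
```

```bash
cat >> h.py <<'E'
H=np.array([-12.,65.5])
def plan(s,pts):
    """pts: (cage x,cage y,z mm,bearing of tool y in cage deg) -> rows"""
    R=Rt(s);p=s["position"]
    b=np.degrees(np.arctan2(R[1,1],R[0,1]))-np.degrees(A)
    print("now cage",w2c(p).round(1),round(p[2]*1000,1),"bear",round((b+180)%360-180,1))
    for x,y,z,be in pts:
        w=np.r_[c2w(x,y),z/1000]
        d=R.T@(w-p)*1000
        turn=(be-b+180)%360-180
        print((x,y,z,be),"-> tx %.1f ty %.1f tz %.1f ax %.3f"%(*d,-np.radians(turn)), "dist %.0f"%np.linalg.norm(d))
E
python3 - <<'E'
from h import *
from bench import r
plan(r.sense(),[(-41,10.5,120,90),(-41,10.5,120,0)])
E
```

```text
now cage [-304.5 -665.2] 190.9 bear -59.3
(-41, 10.5, 120, 90) -> tx 71.8 ty -446.6 tz -571.3 ax -2.606 dist 729
(-41, 10.5, 120, 0) -> tx 71.8 ty -446.6 tz -571.3 ax -1.036 dist 729
```

play_rows:
  series:
    - {"ty":-100,"tz":-125,"ax":-0.5}
    - {"ty":-446,"tz":-571,"ax":-2.6}
    - {"ty":-446,"tz":-571,"ax":-2.6}
    - {"ty":-446,"tz":-571,"ax":-2.6}
    - {"ty":-446,"tz":-571,"ax":-2.6}
    - {"ty":-446,"tz":-571,"ax":-2.6}
    - {"ty":-446,"tz":-571,"ax":-2.6}
    - {"ty":-446,"tz":-571,"ax":-2.6}
    - {"ty":-446,"tz":-571,"ax":-2.6}
    - {"ty":-446,"tz":-571,"ax":-2.6}
    - {"ty":-446,"tz":-571,"ax":-2.6}
    - {"ty":-446,"tz":-571,"ax":-2.6}
    - {"ty":-446,"tz":-571,"ax":-2.6}
    - {"ty":-446,"tz":-571,"ax":-2.6}
    - {"ty":-446,"tz":-571,"ax":-2.6}
    - {"ty":-446,"tz":-571,"ax":-2.6}
    - {"ty":-446,"tz":-571,"ax":-2.6}
    - {"ty":-446,"tz":-571,"ax":-2.6}
    - {"ty":-446,"tz":-571,"ax":-2.6}
    - {"ty":-446,"tz":-571,"ax":-2.6}
  gripper: 0

```text
invalid input at $.series[0]: expected keys tx, ty, tz, ax, ay, az
```

```bash
python3 - <<'E'
from h import *
from bench import r
s=r.sense();print(s["clock"],s["qpos"].round(1),s["gripper_width"],s["ft_force"])
plan(s,[(-41,10.5,100,90)])
cv2.imwrite("pics/w1.png",r.get_image("wrist"));cv2.imwrite("pics/s1.png",r.get_image("scene"))
E
```

```text
0.15 [-76.1  15.9  -1.6  72.7   0.   84.1] 0.08534596363169825 [ 0.7951762  -1.02835618  0.44539627]
now cage [-304.5 -665.2] 190.9 bear -59.3
(-41, 10.5, 100, 90) -> tx 91.8 ty -446.6 tz -571.3 ax -2.606 dist 731
```

View pics/w1.png

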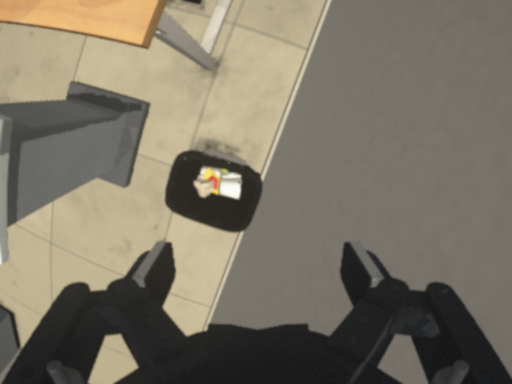

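View pics/s1.png

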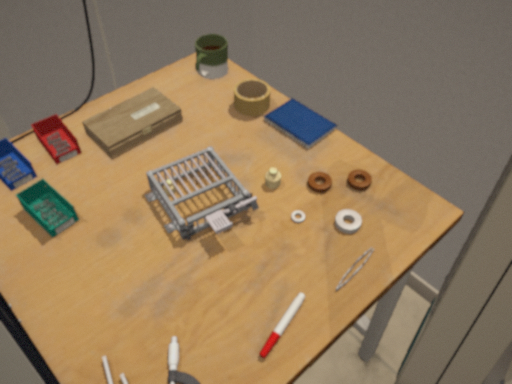

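All six keys are needed in each row, and the arm has not moved. I'll send it again.

play_rows:
  series:
    - {"tx":0,"ty":-20,"tz":-25,"ax":-0.1,"ay":0,"az":0}
    - {"tx":0,"ty":-446,"tz":-571,"ax":-2.6,"ay":0,"az":0}
    - {"tx":0,"ty":-446,"tz":-571,"ax":-2.6,"ay":0,"az":0}
    - {"tx":0,"ty":-446,"tz":-571,"ax":-2.6,"ay":0,"az":0}
    - {"tx":0,"ty":-446,"tz":-571,"ax":-2.6,"ay":0,"az":0}
    - {"tx":0,"ty":-446,"tz":-571,"ax":-2.6,"ay":0,"az":0}
    - {"tx":0,"ty":-446,"tz":-571,"ax":-2.6,"ay":0,"az":0}
    - {"tx":0,"ty":-446,"tz":-571,"ax":-2.6,"ay":0,"az":0}
    - {"tx":0,"ty":-446,"tz":-571,"ax":-2.6,"ay":0,"az":0}
    - {"tx":0,"ty":-446,"tz":-571,"ax":-2.6,"ay":0,"az":0}
    - {"tx":0,"ty":-446,"tz":-571,"ax":-2.6,"ay":0,"az":0}
    - {"tx":0,"ty":-446,"tz":-571,"ax":-2.6,"ay":0,"az":0}
    - {"tx":0,"ty":-446,"tz":-571,"ax":-2.6,"ay":0,"az":0}
    - {"tx":0,"ty":-446,"tz":-571,"ax":-2.6,"ay":0,"az":0}
    - {"tx":0,"ty":-446,"tz":-571,"ax":-2.6,"ay":0,"az":0}
    - {"tx":0,"ty":-446,"tz":-571,"ax":-2.6,"ay":0,"az":0}
    - {"tx":0,"ty":-446,"tz":-571,"ax":-2.6,"ay":0,"az":0}
    - {"tx":0,"ty":-446,"tz":-571,"ax":-2.6,"ay":0,"az":0}
    - {"tx":0,"ty":-446,"tz":-571,"ax":-2.6,"ay":0,"az":0}
    - {"tx":0,"ty":-446,"tz":-571,"ax":-2.6,"ay":0,"az":0}
  gripper: 0

```text
clock: 1.92
position: [0.5985, 0.0281, 0.1914]
eef_rot: [135.7, 89.9, 117.9]
ft_force: [-0.4, -0.0, -0.6]
gripper_width: 0.0001
```

```bash
python3 - <<'E'
from h import *
from bench import r
s=r.sense();print(s["clock"],s["qpos"].round(1),s["gripper_width"],s["ft_force"])
plan(s,[(-41,10.5,90,90)])
cv2.imwrite("pics/w2.png",r.get_image("wrist"));cv2.imwrite("pics/s2.png",r.get_image("scene"))
E
```

```text
1.9167 [-3.5 13.3 -4.9 71.9  0.1 14.3] 0.00010148547954299037 [-0.38076634 -0.04077961 -0.62506456]
now cage [-40.4  11.5] 191.4 bear 83.0
(-41, 10.5, 90, 90) -> tx 101.4 ty -1.2 tz -0.4 ax -0.122 dist 101
```

View pics/w2.png

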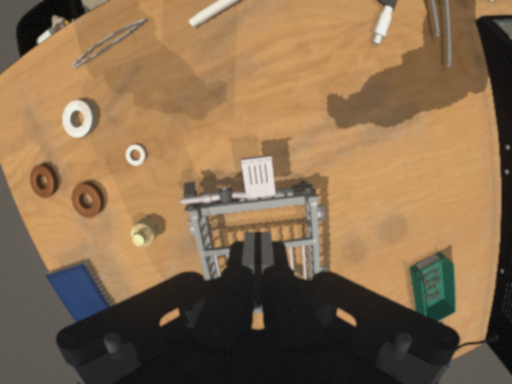

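View pics/s2.png

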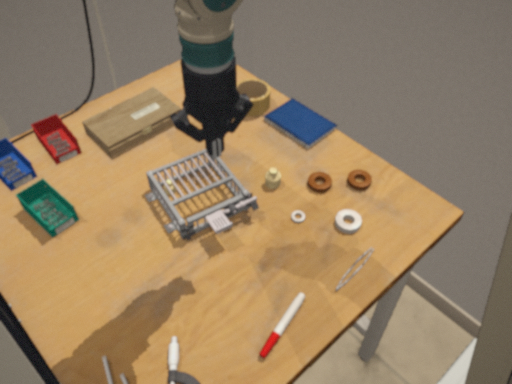

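```bash
cat >> h.py <<'E'
def fray(p,u,v):
    E=p["extrinsics"];R=E[:3,:3];t=E[:3,3]
    a=(u-p["cx"])/p["fx"];b=(v-p["cy"])/p["fy"];th=np.hypot(a,b)
    d=np.array([np.sin(th)*a/th,np.sin(th)*b/th,np.cos(th)]);return -R.T@t,R.T@d
def fz(p,u,v,z):
    c,d=fray(p,u,v);return c+d*(z-c[2])/d[2]
E
python3 - <<'E'
from h import *
from bench import r
W=r.camera_params("wrist")
im=cv2.imread("pics/w2.png")
cv2.imwrite("pics/w2c.png",cv2.resize(im[140:290,170:340],None,fx=4,fy=4,interpolation=cv2.INTER_CUBIC))
for n,u,v,z in[("ring",78,118,.014),("small",136,155,.006),("w",142,234,.042),("pad1",243,160,.055),("pad2",272,157,.055),("pad3",275,195,.05),("pad4",246,197,.05),("gl",315,201,.05),("gr",193,209,.05)]:
    q=fz(W,u,v,z);print(n,q.round(4),w2c(q).round(1))
E
```

```text
ring [ 0.4539 -0.1816  0.014 ] [-143.1 -221.5]
small [ 0.5334 -0.1205  0.006 ] [ -76.5 -146.6]
w [ 0.6286 -0.1401  0.042 ] [  20.7 -148.1]
pad1 [0.5789 0.0164 0.055 ] [-57.5  -3.6]
pad2 [0.5856 0.0473 0.055 ] [-56.6  28. ]
pad3 [0.6293 0.0373 0.05  ] [-11.8  26.3]
pad4 [0.6212 0.0052 0.05  ] [-13.8  -6.7]
gl [0.651  0.0793 0.05  ] [ 1.6 71.7]
gr [ 0.6156 -0.0587  0.05  ] [ -7.3 -70.6]
```

View pics/w2c.png

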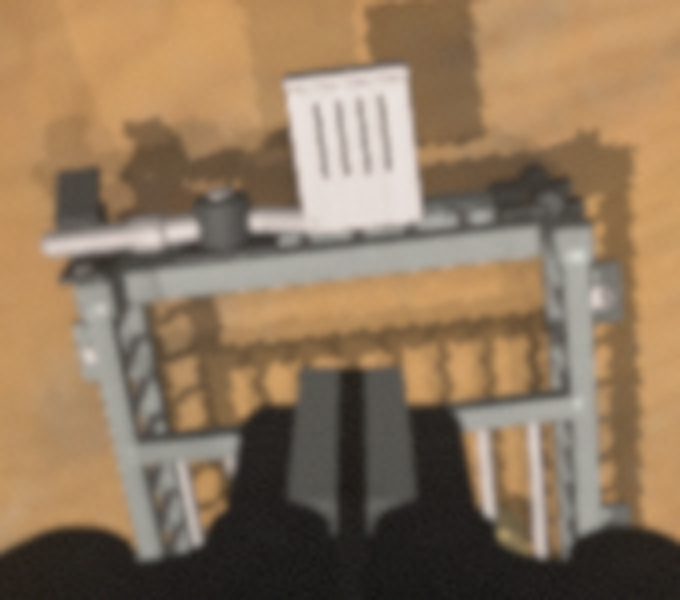

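play_rows:
  series:
    - {"tx":30,"ty":0,"tz":0,"ax":-0.12,"ay":0,"az":0}
    - {"tx":60,"ty":0,"tz":0,"ax":-0.12,"ay":0,"az":0}
    - {"tx":90,"ty":1,"tz":0,"ax":-0.12,"ay":0,"az":0}
    - {"tx":115,"ty":1,"tz":0,"ax":-0.12,"ay":0,"az":0}
    - {"tx":130,"ty":1,"tz":0,"ax":-0.12,"ay":0,"az":0}
    - {"tx":134,"ty":1,"tz":0,"ax":-0.12,"ay":0,"az":0}
    - {"tx":134,"ty":1,"tz":0,"ax":-0.12,"ay":0,"az":0}
    - {"tx":134,"ty":1,"tz":0,"ax":-0.12,"ay":0,"az":0}

```text
clock: 2.68
position: [0.5986, 0.0276, 0.0583]
eef_rot: [84.4, 89.9, 72.9]
ft_force: [0.5, 0.2, -0.6]
gripper_width: -0.0
```

```bash
python3 - <<'E'
from h import *
from bench import r
s=r.sense();print(s["clock"],s["qpos"].round(1),s["ft_force"])
plan(s,[(-41,12,44,90)])
cv2.imwrite("pics/s3.png",cv2.resize(r.get_image("scene")[120:260,120:300],None,fx=4,fy=4,interpolation=cv2.INTER_CUBIC))
E
```

```text
2.6833 [ -3.6  19.  -14.3  56.7   0.1   7.9] [ 0.51114507  0.18146872 -0.62877342]
now cage [-40.2  11.1] 58.3 bear 89.3
(-41, 12, 44, 90) -> tx 14.3 ty 0.9 tz -0.8 ax -0.012 dist 14
```

View pics/s3.png

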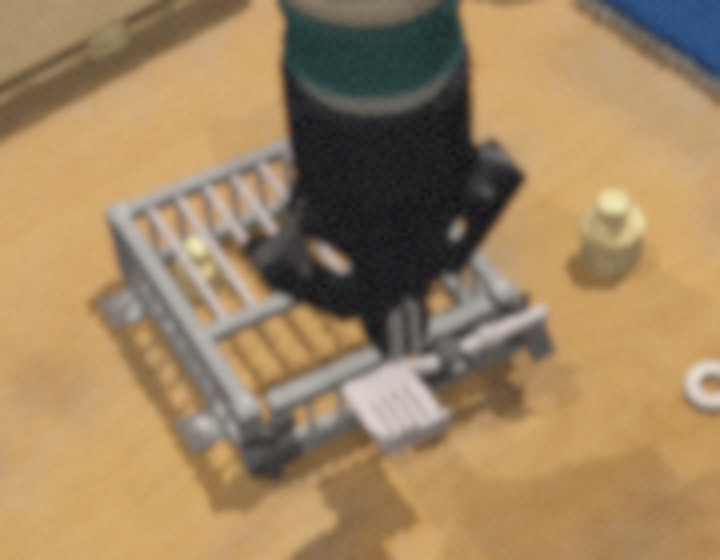

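```bash
python3 - <<'E'
from h import *
from bench import r
s=r.sense()
for n in("scene","top"):
    p=r.camera_params(n);print(n,proj(p,s["position"]),proj(p,[*c2w(-41,11),.05]))
cv2.imwrite("pics/t4.png",cv2.resize(r.get_image("top")[140:240,160:280],None,fx=5,fy=5,interpolation=cv2.INTER_CUBIC))
cv2.imwrite("pics/w4.png",r.get_image("wrist"))
E
```

```text
scene (np.float64(219.64523516847328), np.float64(219.55004660694496)) (np.float64(220.37802890392962), np.float64(223.01222183982406))
top (np.float64(201.2713343663317), np.float64(208.6258637744734)) (np.float64(201.6203767521364), np.float64(209.91455390061284))
```

View pics/t4.png

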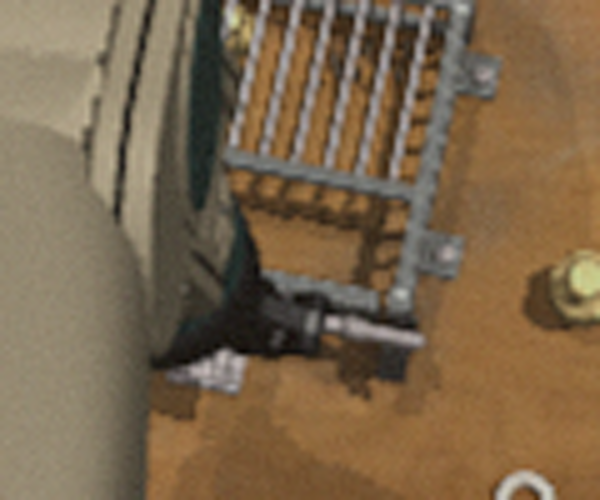

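View pics/w4.png

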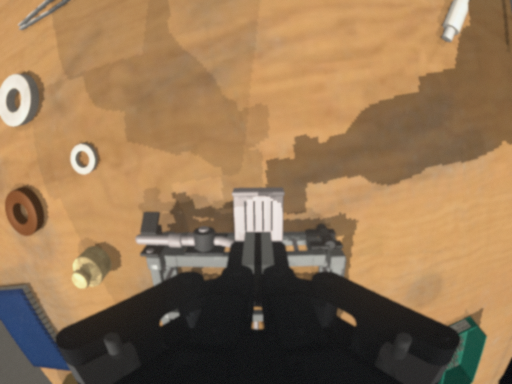

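```bash
python3 - <<'E'
from h import *
from bench import r
from scipy.optimize import least_squares
s=r.sense()
S=r.camera_params("scene");W=r.camera_params("wrist")
c1,d1=ray(S,220.5,208.5);c2,d2=fray(W,257.5,233)
ab=np.linalg.lstsq(np.c_[d1,-d2],c2-c1,rcond=None)[0]
a=c1+d1*ab[0];b=c2+d2*ab[1];print(a,b,s["position"],w2c((a+b)/2))
p=np.array([.5985,.0281,.1914]);print(proj(S,p))
print("wristcam",c2, Rt(s))
im=cv2.imread("pics/s2.png");cv2.imwrite("pics/s2c.png",cv2.resize(im[60:190,150:280],None,fx=4.5,fy=4.5,interpolation=cv2.INTER_CUBIC))
cv2.imwrite("pics/w4c.png",cv2.resize(cv2.imread("pics/w4.png")[170:290,180:330],None,fx=5,fy=5,interpolation=cv2.INTER_CUBIC))
E
```

```text
[0.59157978 0.02948441 0.09997643] [0.5906615  0.02899584 0.09960497] [0.599655   0.02773326 0.05936667] [-47.83956785  11.27560411]
(np.float64(215.8858082141317), np.float64(170.883573335686))
wristcam [0.52707562 0.04148802 0.24036189] [[ 2.64703476e-03  1.98257713e-01  9.80146353e-01]
 [ 8.70555344e-04  9.80148958e-01 -1.98260591e-01]
 [-9.99996118e-01  1.37807432e-03  2.42189405e-03]]
```

View pics/s2c.png

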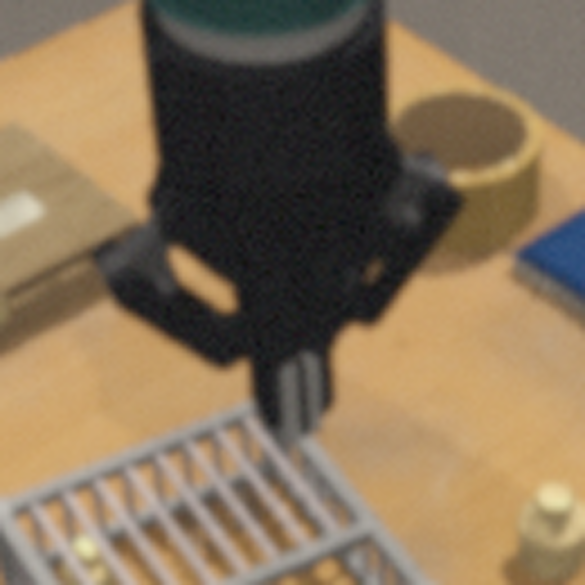

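View pics/w4c.png

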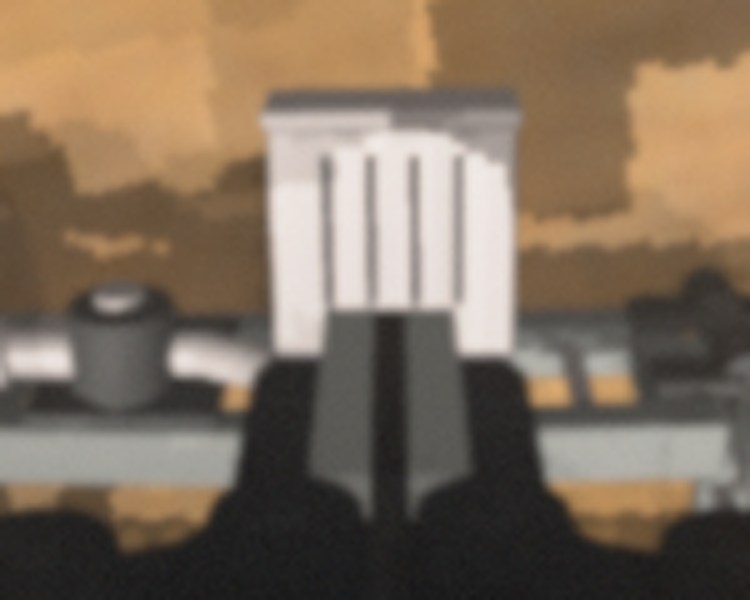

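play_rows:
  series:
    - {"tx":3,"ty":0,"tz":0,"ax":0,"ay":0,"az":0}
    - {"tx":6,"ty":0,"tz":0,"ax":0,"ay":0,"az":0}
    - {"tx":9,"ty":0,"tz":0,"ax":0,"ay":0,"az":0}
    - {"tx":11,"ty":0,"tz":0,"ax":0,"ay":0,"az":0}
    - {"tx":13,"ty":0,"tz":0,"ax":0,"ay":0,"az":0}
    - {"tx":13,"ty":0,"tz":0,"ax":0,"ay":0,"az":0}

```text
clock: 3.33
position: [0.599, 0.0278, 0.0456]
eef_rot: [47.8, 89.9, 36.4]
ft_force: [0.5, 0.4, 0.6]
gripper_width: -0.0005
```

```bash
python3 - <<'E'
from h import *
from bench import r
s=r.sense();print(s["clock"],s["qpos"].round(1),s["ft_force"])
plan(s,[(-41,12,44,90)])
S=r.camera_params("scene")
print(proj(S,s["position"]))
cv2.imwrite("pics/s5.png",cv2.resize(r.get_image("scene")[120:260,120:300],None,fx=4,fy=4,interpolation=cv2.INTER_CUBIC))
cv2.imwrite("pics/w5.png",cv2.resize(r.get_image("wrist")[170:290,180:330],None,fx=5,fy=5,interpolation=cv2.INTER_CUBIC))
E
```

```text
3.3333 [ -3.6  19.7 -15.1  55.2   0.1   7.9] [0.47182047 0.44015256 0.62859615]
now cage [-39.8  11.3] 45.6 bear 89.4
(-41, 12, 44, 90) -> tx 1.6 ty 0.7 tz -1.2 ax -0.011 dist 2
(np.float64(220.0445436145906), np.float64(224.10301660824777))
```

View pics/s5.png

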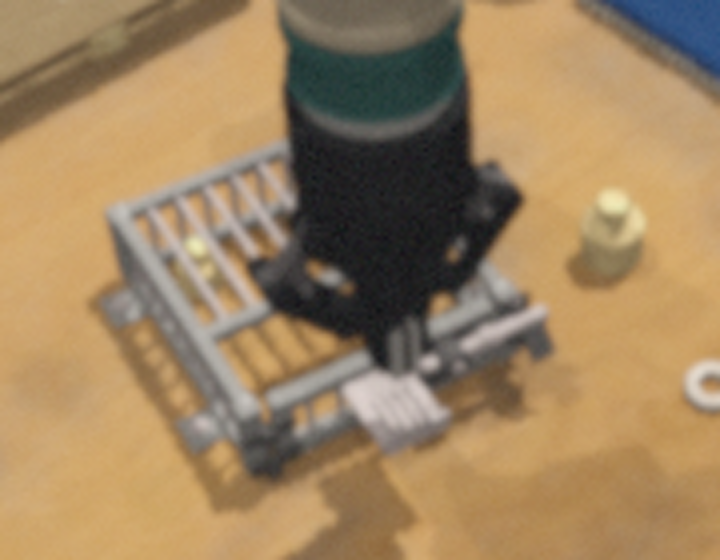

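View pics/w5.png

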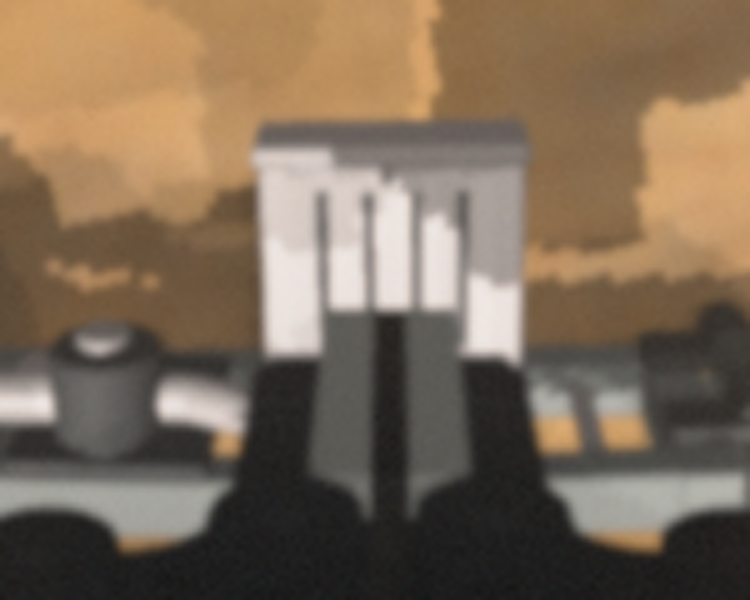

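play_rows:
  series:
    - {"tx":4,"ty":0,"tz":0,"ax":0,"ay":0,"az":0}
    - {"tx":8,"ty":0,"tz":0,"ax":0,"ay":0,"az":0}
    - {"tx":12,"ty":0,"tz":0,"ax":0,"ay":0,"az":0}
    - {"tx":16,"ty":0,"tz":-1,"ax":0,"ay":0,"az":0}
    - {"tx":19,"ty":0,"tz":-2,"ax":0,"ay":0,"az":0}
    - {"tx":19,"ty":0,"tz":-2,"ax":0,"ay":0,"az":0}

```text
clock: 3.93
position: [0.5963, 0.0283, 0.0259]
eef_rot: [110.6, 89.9, 99.2]
ft_force: [-0.3, 0.4, -1.1]
gripper_width: -0.0005
```

```bash
cat > look.py <<'E'
from h import *
from bench import r
import sys
k=sys.argv[1]
s=r.sense();print(s["clock"],s["qpos"].round(1),s["ft_force"].round(2))
plan(s,[])
a=cv2.resize(r.get_image("scene")[130:240,140:270],(390,330),interpolation=cv2.INTER_CUBIC)
b=cv2.resize(r.get_image("wrist")[150:290,180:335],(390,330),interpolation=cv2.INTER_CUBIC)
cv2.imwrite(f"pics/l{k}.png",np.hstack([a,b]))
E
python3 look.py 6
```

```text
3.9333 [ -3.5  20.7 -16.4  53.    0.1   7.9] [-0.33  0.38 -1.06]
now cage [-42.6  11.3] 25.9 bear 89.4
```

View pics/l6.png

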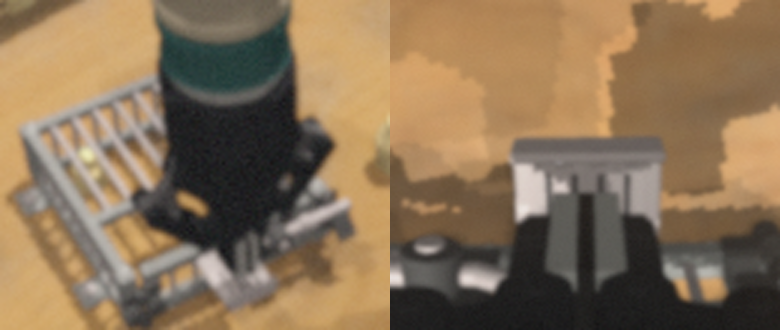

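play_rows:
  series:
    - {"tx":3,"ty":0,"tz":0,"ax":0,"ay":0,"az":0}
    - {"tx":6,"ty":0,"tz":0,"ax":0,"ay":0,"az":0}
    - {"tx":9,"ty":0,"tz":0,"ax":0,"ay":0,"az":0}
    - {"tx":11,"ty":0,"tz":0,"ax":0,"ay":0,"az":0}
    - {"tx":11,"ty":0,"tz":0,"ax":0,"ay":0,"az":0}

```text
clock: 4.45
position: [0.5966, 0.0282, 0.015]
eef_rot: [89.8, 89.9, 78.4]
ft_force: [-1.1, -0.5, 0.0]
gripper_width: -0.0002
```

```bash
python3 look.py 7
```

```text
4.45 [ -3.5  21.4 -16.9  51.7   0.1   7.9] [-1.15 -0.49  0.05]
now cage [-42.3  11.3] 15.0 bear 89.4
```

View pics/l7.png

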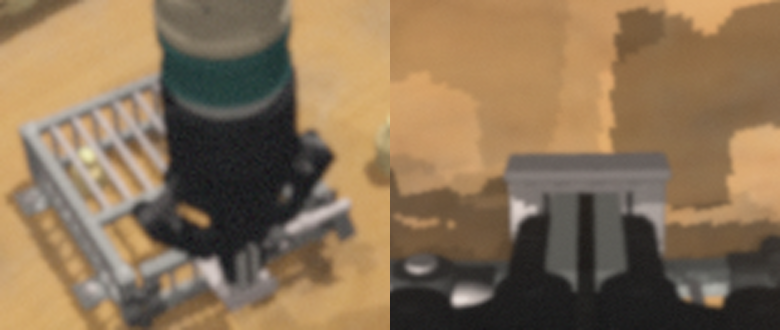

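play_rows:
  series:
    - {"tx":2,"ty":0,"tz":0,"ax":0,"ay":0,"az":0}
    - {"tx":4,"ty":0,"tz":0,"ax":0,"ay":0,"az":0}
    - {"tx":6,"ty":0,"tz":0,"ax":0,"ay":0,"az":0}
    - {"tx":8,"ty":0,"tz":0,"ax":0,"ay":0,"az":0}
    - {"tx":8,"ty":0,"tz":0,"ax":0,"ay":0,"az":0}

```text
clock: 4.97
position: [0.597, 0.0283, 0.0073]
eef_rot: [60.3, 89.9, 48.8]
ft_force: [-0.3, 1.6, 0.6]
gripper_width: -0.0002
```

```bash
python3 look.py 8
```

```text
4.9667 [ -3.5  21.9 -17.2  50.8   0.1   7.9] [-0.25  1.58  0.63]
now cage [-41.8  11.5] 7.3 bear 89.4
```

View pics/l8.png

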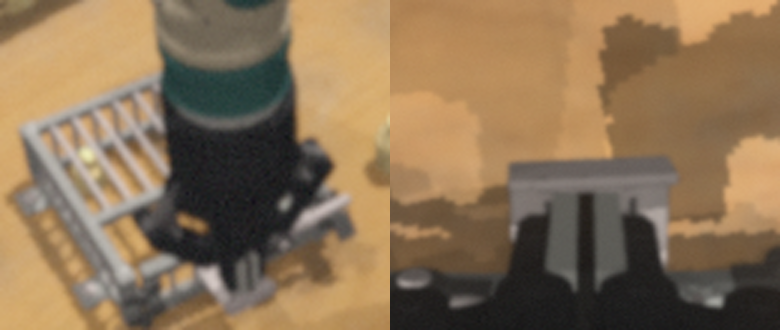

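play_rows:
  series:
    - {"tx":1,"ty":0,"tz":0,"ax":0,"ay":0,"az":0}
    - {"tx":2,"ty":0,"tz":0,"ax":0,"ay":0,"az":0}
    - {"tx":3,"ty":0,"tz":0,"ax":0,"ay":0,"az":0}
    - {"tx":3,"ty":0,"tz":0,"ax":0,"ay":0,"az":0}

```text
clock: 5.4
position: [0.5971, 0.0284, 0.0044]
eef_rot: [57.9, 89.9, 46.4]
ft_force: [-0.4, 1.4, 0.2]
gripper_width: -0.0001
```

```bash
python3 - <<'E'
from h import *
from bench import r
s=r.sense();print(s["clock"],s["ft_force"].round(2),s["position"])
a=cv2.resize(r.get_image("scene")[180:240,190:270],(640,480),interpolation=cv2.INTER_CUBIC)
cv2.imwrite("pics/s9.png",a)
cv2.imwrite("pics/w9.png",cv2.resize(r.get_image("wrist")[170:290,180:330],None,fx=5,fy=5,interpolation=cv2.INTER_CUBIC))
E
```

```text
5.4 [-0.41  1.42  0.22] [0.5971065  0.02838507 0.00439899]
```

View pics/s9.png

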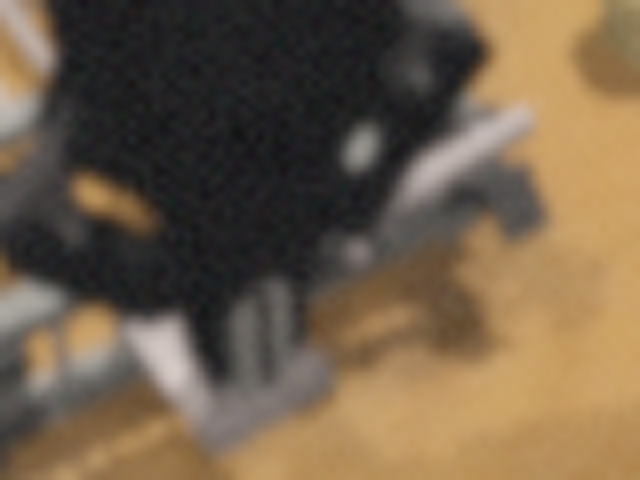

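View pics/w9.png

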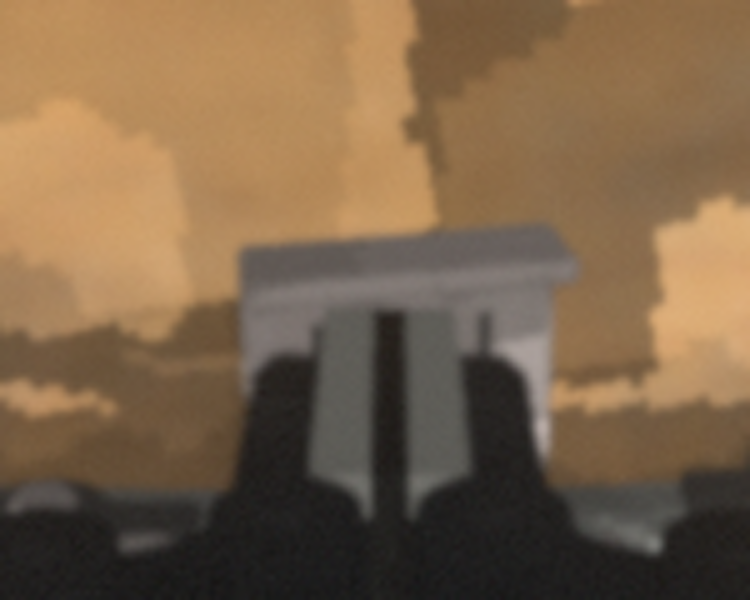

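play_rows:
  series:
    - {"tx":1,"ty":0,"tz":0,"ax":0,"ay":0,"az":0}
    - {"tx":2,"ty":0,"tz":0,"ax":0,"ay":0,"az":0}
    - {"tx":3,"ty":0,"tz":0,"ax":0,"ay":0,"az":0}
    - {"tx":4,"ty":0,"tz":0,"ax":0,"ay":0,"az":0}
    - {"tx":4,"ty":0,"tz":0,"ax":0,"ay":0,"az":0}

```text
clock: 5.92
position: [0.597, 0.0283, 0.0003]
eef_rot: [60.5, 89.9, 49.1]
ft_force: [0.0, 0.7, 1.2]
gripper_width: -0.0
```

```bash
python3 - <<'E'
from h import *
from bench import r
s=r.sense();print(s["clock"],s["ft_force"].round(2),s["position"])
a=cv2.resize(r.get_image("scene")[180:240,190:270],(640,480),interpolation=cv2.INTER_CUBIC)
cv2.imwrite("pics/s10.png",a)
E
```

```text
5.9167 [0.   0.73 1.17] [5.97042662e-01 2.83202159e-02 2.58740851e-04]
```

View pics/s10.png

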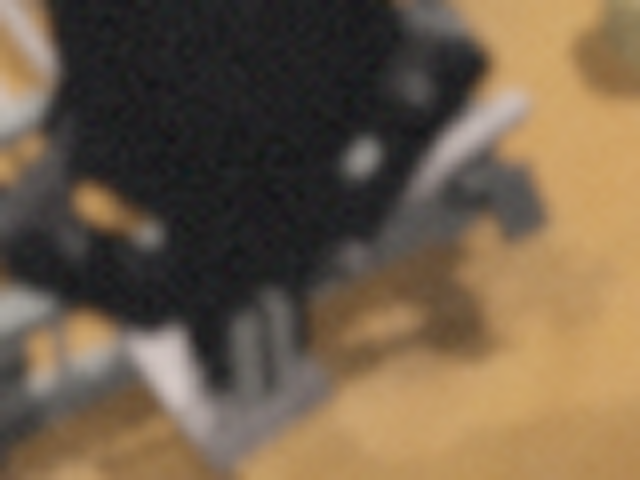

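play_rows:
  series:
    - {"tx":1,"ty":0,"tz":0,"ax":0,"ay":0,"az":0}
    - {"tx":2,"ty":0,"tz":0,"ax":0,"ay":0,"az":0}
    - {"tx":3,"ty":0,"tz":0,"ax":0,"ay":0,"az":0}
    - {"tx":3,"ty":0,"tz":0,"ax":0,"ay":0,"az":0}

```text
clock: 6.3
position: [0.5972, 0.0282, -0.002]
eef_rot: [52.4, 89.9, 41.0]
ft_force: [-1.1, 1.0, 5.4]
gripper_width: -0.0002
```

```bash
python3 - <<'E'
from h import *
from bench import r
s=r.sense();print(s["clock"],s["ft_force"].round(2),s["position"],s["qpos"])
a=cv2.resize(r.get_image("scene")[180:240,190:270],(640,480),interpolation=cv2.INTER_CUBIC)
cv2.imwrite("pics/s11.png",a)
E
```

```text
6.3 [-1.13  1.02  5.37] [ 0.59720907  0.02824301 -0.00201272] [ -3.51761335  22.53463346 -17.64060053  49.76622537   0.05748373
   7.92038758]
```

View pics/s11.png

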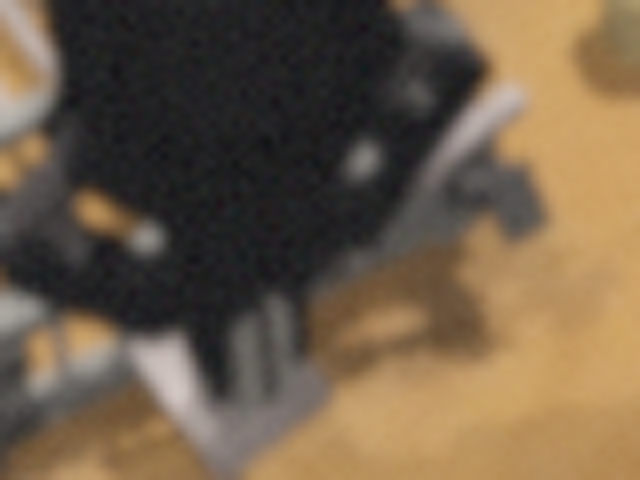

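```bash
cat >> h.py <<'E'
def g2c(gx,gy,th):
    c,s=np.cos(th),np.sin(th)   # clockwise by th
    return H+np.array([c*gx+s*gy,-s*gx+c*gy])
E
python3 - <<'E'
from h import *
from bench import r
s=r.sense()
plan(s,[(*g2c(-33,-54,np.radians(t)).round(1),-1.0,90-t) for t in (0,3,6,10,14,18,22,26,30,34,38,42,46,50,54)])
E
```

```text
now cage [-41.7  11.5] -2.0 bear 89.4
(np.float64(-45.0), np.float64(11.5), -1.0, 90) -> tx -1.0 ty 0.0 tz -3.3 ax -0.011 dist 3
(np.float64(-47.8), np.float64(13.3), -1.0, 87) -> tx -1.0 ty 1.8 tz -6.1 ax 0.041 dist 6
(np.float64(-50.5), np.float64(15.2), -1.0, 84) -> tx -1.0 ty 3.6 tz -8.9 ax 0.094 dist 10
(np.float64(-53.9), np.float64(18.1), -1.0, 80) -> tx -1.0 ty 6.5 tz -12.3 ax 0.163 dist 14
(np.float64(-57.1), np.float64(21.1), -1.0, 76) -> tx -1.0 ty 9.5 tz -15.5 ax 0.233 dist 18
(np.float64(-60.1), np.float64(24.3), -1.0, 72) -> tx -1.0 ty 12.6 tz -18.6 ax 0.303 dist 22
(np.float64(-62.8), np.float64(27.8), -1.0, 68) -> tx -1.0 ty 16.1 tz -21.3 ax 0.373 dist 27
(np.float64(-65.3), np.float64(31.4), -1.0, 64) -> tx -1.0 ty 19.7 tz -23.8 ax 0.443 dist 31
(np.float64(-67.6), np.float64(35.2), -1.0, 60) -> tx -1.0 ty 23.5 tz -26.2 ax 0.513 dist 35
(np.float64(-69.6), np.float64(39.2), -1.0, 56) -> tx -1.0 ty 27.4 tz -28.2 ax 0.582 dist 39
(np.float64(-71.3), np.float64(43.3), -1.0, 52) -> tx -1.0 ty 31.5 tz -30.0 ax 0.652 dist 44
(np.float64(-72.7), np.float64(47.5), -1.0, 48) -> tx -1.0 ty 35.7 tz -31.4 ax 0.722 dist 48
(np.float64(-73.8), np.float64(51.7), -1.0, 44) -> tx -1.0 ty 39.9 tz -32.6 ax 0.792 dist 52
(np.float64(-74.6), np.float64(56.1), -1.0, 40) -> tx -1.0 ty 44.3 tz -33.4 ax 0.862 dist 55
(np.float64(-75.1), np.float64(60.5), -1.0, 36) -> tx -1.0 ty 48.7 tz -34.0 ax 0.931 dist 59
```

play_rows:
  series:
    - {"tx":-0.5,"ty":0,"tz":-2,"ax":0,"ay":0,"az":0}
    - {"tx":-0.5,"ty":0,"tz":-4,"ax":0,"ay":0,"az":0}
    - {"tx":-0.5,"ty":2,"tz":-6,"ax":0.04,"ay":0,"az":0}
    - {"tx":-0.5,"ty":3.6,"tz":-9,"ax":0.09,"ay":0,"az":0}
    - {"tx":-0.5,"ty":6.5,"tz":-12.3,"ax":0.16,"ay":0,"az":0}
    - {"tx":-0.5,"ty":9.5,"tz":-15.5,"ax":0.23,"ay":0,"az":0}
    - {"tx":-0.5,"ty":12.6,"tz":-18.6,"ax":0.3,"ay":0,"az":0}
    - {"tx":-0.5,"ty":16,"tz":-21.3,"ax":0.37,"ay":0,"az":0}
    - {"tx":-0.5,"ty":16,"tz":-21.3,"ax":0.37,"ay":0,"az":0}

```text
clock: 7.1
position: [0.5795, 0.0488, -0.0014]
eef_rot: [74.0, 89.9, 41.4]
ft_force: [1.7, 0.8, 1.8]
gripper_width: 0.0003
```

```bash
python3 look.py 12
```

```text
7.1 [ -1.6  21.1 -19.8  49.    0.1  31.1] [1.74 0.85 1.78]
now cage [-62.9  28.3] -1.4 bear 68.1
```

View pics/l12.png

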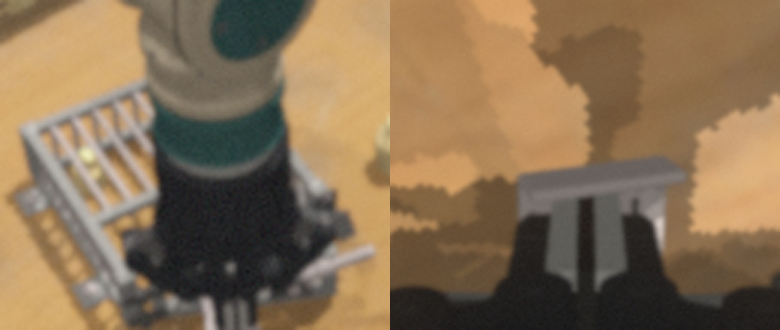

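```bash
python3 - <<'E'
from h import *
from bench import r
s=r.sense()
plan(s,[(*g2c(-33,-53,np.radians(t)).round(1),0,90-t) for t in range(26,99,4)])
E
```

```text
now cage [-62.5  27.9] -1.4 bear 68.3
(np.float64(-64.9), np.float64(32.3), 0, 64) -> tx -1.4 ty 3.2 tz -3.8 ax 0.075 dist 5
(np.float64(-67.1), np.float64(36.1), 0, 60) -> tx -1.4 ty 5.9 tz -7.3 ax 0.145 dist 9
(np.float64(-69.0), np.float64(40.0), 0, 56) -> tx -1.4 ty 8.8 tz -10.5 ax 0.214 dist 14
(np.float64(-70.6), np.float64(44.1), 0, 52) -> tx -1.4 ty 12.1 tz -13.5 ax 0.284 dist 18
(np.float64(-72.0), np.float64(48.2), 0, 48) -> tx -1.4 ty 15.4 tz -16.3 ax 0.354 dist 22
(np.float64(-73.0), np.float64(52.4), 0, 44) -> tx -1.4 ty 18.9 tz -18.8 ax 0.424 dist 27
(np.float64(-73.8), np.float64(56.7), 0, 40) -> tx -1.4 ty 22.6 tz -21.1 ax 0.494 dist 31
(np.float64(-74.3), np.float64(61.0), 0, 36) -> tx -1.4 ty 26.4 tz -23.2 ax 0.563 dist 35
(np.float64(-74.4), np.float64(65.4), 0, 32) -> tx -1.4 ty 30.4 tz -24.9 ax 0.633 dist 39
(np.float64(-74.3), np.float64(69.8), 0, 28) -> tx -1.4 ty 34.6 tz -26.4 ax 0.703 dist 44
(np.float64(-73.8), np.float64(74.1), 0, 24) -> tx -1.4 ty 38.8 tz -27.6 ax 0.773 dist 48
(np.float64(-73.1), np.float64(78.4), 0, 20) -> tx -1.3 ty 43.0 tz -28.5 ax 0.843 dist 52
(np.float64(-72.0), np.float64(82.6), 0, 16) -> tx -1.3 ty 47.3 tz -29.0 ax 0.913 dist 56
(np.float64(-70.7), np.float64(86.8), 0, 12) -> tx -1.3 ty 51.7 tz -29.4 ax 0.982 dist 59
(np.float64(-69.1), np.float64(90.8), 0, 8) -> tx -1.3 ty 56.0 tz -29.4 ax 1.052 dist 63
(np.float64(-67.2), np.float64(94.7), 0, 4) -> tx -1.3 ty 60.3 tz -29.1 ax 1.122 dist 67
(np.float64(-65.0), np.float64(98.5), 0, 0) -> tx -1.3 ty 64.7 tz -28.4 ax 1.192 dist 71
(np.float64(-62.6), np.float64(102.1), 0, -4) -> tx -1.3 ty 68.9 tz -27.5 ax 1.262 dist 74
(np.float64(-59.9), np.float64(105.6), 0, -8) -> tx -1.3 ty 73.2 tz -26.3 ax 1.331 dist 78
```

play_rows:
  series:
    - {"tx":-1,"ty":3,"tz":-4,"ax":0.07,"ay":0,"az":0}
    - {"tx":-1,"ty":6,"tz":-7.3,"ax":0.14,"ay":0,"az":0}
    - {"tx":-1,"ty":8.8,"tz":-10.5,"ax":0.21,"ay":0,"az":0}
    - {"tx":-1,"ty":12,"tz":-13.5,"ax":0.28,"ay":0,"az":0}
    - {"tx":-1,"ty":15.4,"tz":-16.3,"ax":0.35,"ay":0,"az":0}
    - {"tx":-1,"ty":19,"tz":-18.8,"ax":0.42,"ay":0,"az":0}
    - {"tx":-1,"ty":22.6,"tz":-21,"ax":0.49,"ay":0,"az":0}
    - {"tx":-1,"ty":26.4,"tz":-23.2,"ax":0.56,"ay":0,"az":0}
    - {"tx":-1,"ty":30.4,"tz":-25,"ax":0.63,"ay":0,"az":0}
    - {"tx":-1,"ty":34.6,"tz":-26.4,"ax":0.7,"ay":0,"az":0}
    - {"tx":-1,"ty":38.8,"tz":-27.6,"ax":0.77,"ay":0,"az":0}
    - {"tx":-1,"ty":43,"tz":-28.5,"ax":0.84,"ay":0,"az":0}
    - {"tx":-1,"ty":47.3,"tz":-29,"ax":0.91,"ay":0,"az":0}
    - {"tx":-1,"ty":51.7,"tz":-29.4,"ax":0.98,"ay":0,"az":0}
    - {"tx":-1,"ty":56,"tz":-29.4,"ax":1.05,"ay":0,"az":0}
    - {"tx":-1,"ty":60.3,"tz":-29,"ax":1.12,"ay":0,"az":0}
    - {"tx":-1,"ty":64.7,"tz":-28.4,"ax":1.19,"ay":0,"az":0}
    - {"tx":-1,"ty":67,"tz":-28,"ax":1.22,"ay":0,"az":0}
    - {"tx":-1,"ty":67,"tz":-28,"ax":1.22,"ay":0,"az":0}

```text
clock: 8.78
position: [0.5918, 0.1196, -0.0008]
eef_rot: [138.9, 89.9, 36.5]
ft_force: [-0.2, 0.9, 0.3]
gripper_width: 0.0001
```

```bash
sed -i 's/\[130:240,140:270\]/[130:262,130:286]/' look.py; python3 look.py 13
```

```text
8.7833 [  5.3  23.  -16.8  50.2   0.  107.6] [-0.17  0.94  0.29]
now cage [-64.1 100.2] -0.8 bear -1.6
```

View pics/l13.png

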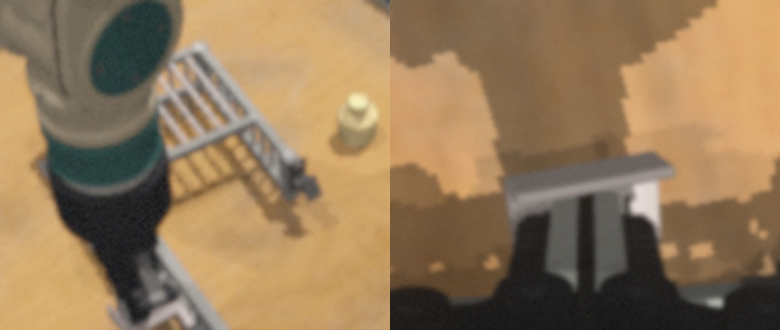

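```bash
python3 - <<'E'
from h import *
from bench import r
s=r.sense()
print(w2c((.4547,-.185)))
plan(s,[(-64,100,80,0),(-141,-285,80,0)])
E
```

```text
[-141.69922726 -224.73241643]
now cage [-64.1 100.1] -0.6 bear -1.5
(-64, 100, 80, 0) -> tx -80.6 ty 0.2 tz 0.0 ax -0.027 dist 81
(-141, -285, 80, 0) -> tx -81.0 ty -66.5 tz 386.9 ax -0.027 dist 401
```

play_rows:
  series:
    - {"tx":-15,"ty":0,"tz":0,"ax":0,"ay":0,"az":0}
    - {"tx":-40,"ty":0,"tz":0,"ax":0,"ay":0,"az":0}
    - {"tx":-80,"ty":0,"tz":0,"ax":0,"ay":0,"az":0}
    - {"tx":-80,"ty":0,"tz":20,"ax":-0.03,"ay":0,"az":0}
    - {"tx":-80,"ty":-15,"tz":60,"ax":-0.03,"ay":0,"az":0}
    - {"tx":-80,"ty":-30,"tz":100,"ax":-0.03,"ay":0,"az":0}
    - {"tx":-80,"ty":-40,"tz":140,"ax":-0.03,"ay":0,"az":0}
    - {"tx":-80,"ty":-50,"tz":180,"ax":-0.03,"ay":0,"az":0}
    - {"tx":-80,"ty":-60,"tz":220,"ax":-0.03,"ay":0,"az":0}
    - {"tx":-80,"ty":-66,"tz":260,"ax":-0.03,"ay":0,"az":0}
    - {"tx":-80,"ty":-66,"tz":300,"ax":-0.03,"ay":0,"az":0}
    - {"tx":-80,"ty":-66,"tz":340,"ax":-0.03,"ay":0,"az":0}
    - {"tx":-80,"ty":-66,"tz":375,"ax":-0.03,"ay":0,"az":0}
    - {"tx":-80,"ty":-66,"tz":387,"ax":-0.03,"ay":0,"az":0}
    - {"tx":-80,"ty":-66,"tz":387,"ax":-0.03,"ay":0,"az":0}

```text
clock: 10.13
position: [0.4437, -0.2475, 0.079]
eef_rot: [78.2, 90.0, -22.6]
ft_force: [1.3, 0.7, -0.1]
gripper_width: -0.0003
```

play_rows:
  series:
    - {"tx":0,"ty":0,"tz":0,"ax":0,"ay":0,"az":0}
    - {"tx":0,"ty":0,"tz":0,"ax":0,"ay":0,"az":0}
    - {"tx":0,"ty":0,"tz":0,"ax":0,"ay":0,"az":0}
    - {"tx":0,"ty":0,"tz":0,"ax":0,"ay":0,"az":0}
  gripper: 0.4

```text
clock: 10.47
position: [0.4437, -0.2461, 0.0788]
eef_rot: [151.1, 90.0, 50.4]
ft_force: [0.5, 0.8, -0.2]
gripper_width: 0.0343
```

```bash
python3 - <<'E'
from h import *
from bench import r
s=r.sense();print(s["clock"],s["qpos"].round(1),s["gripper_width"])
plan(s,[(-141,-285,-20,0)])
for n in("wrist","scene","top"): cv2.imwrite(f"pics/{n}14.png",r.get_image(n))
print(proj(r.camera_params("scene"),s["position"]))
E
```

```text
10.4667 [-36.3   9.1 -24.5  56.4   0.   64.4] 0.03429229877217357
now cage [-141.  -286.8] 78.8 bear 0.1
(-141, -285, -20, 0) -> tx 98.8 ty 0.0 tz -1.7 ax 0.002 dist 99
(np.float64(377.82139707234967), np.float64(185.331126581015))
```

View pics/wrist14.png

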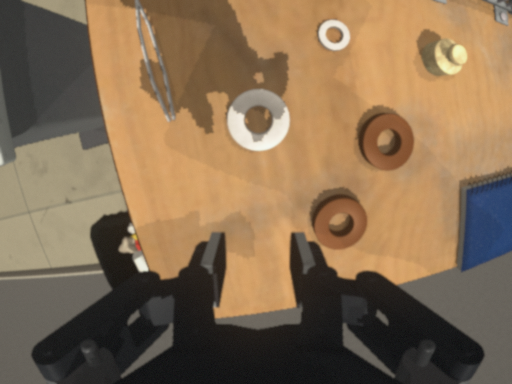

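View pics/scene14.png

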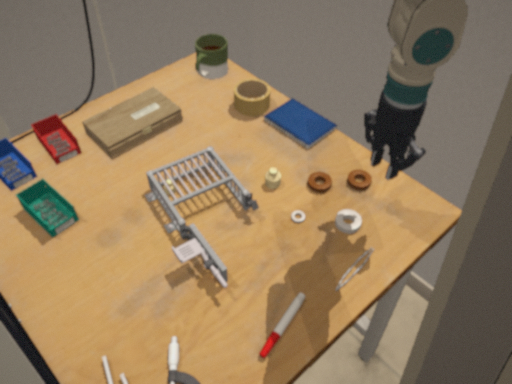

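View pics/top14.png

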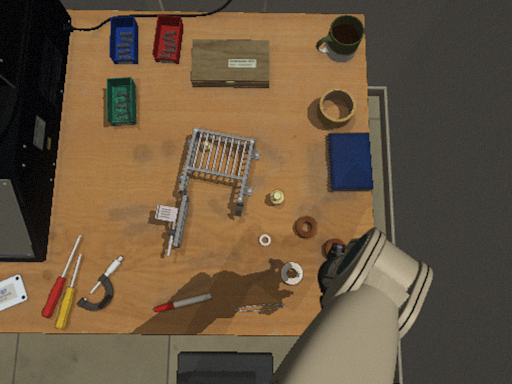

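```bash
python3 - <<'E'
from h import *
from bench import r
s=r.sense();S=r.camera_params("scene");W=r.camera_params("wrist");p=s["position"]
for dz in(0,.03,.042,.05):print(dz,proj(S,p+[0,0,dz]))
for n,u,v,z in(("ring",258,120,.014),("small",334,36,.006),("br",340,222,.014),("w",458,53,.042)):
    q=fz(W,u,v,z);print(n,q.round(4),w2c(q).round(1))
# finger tips in wrist: rays at various z
R=Rt(s);E=W["extrinsics"]
for u,v in((220,236),(297,236)):
    for z in(.079,.1,.12,.13):
        q=fz(W,u,v,z);print(u,z,(R.T@(q-p)*1000).round(1))
cv2.imwrite("pics/s14c.png",cv2.resize(cv2.imread("pics/scene14.png")[90:240,320:470],None,fx=4,fy=4,interpolation=cv2.INTER_CUBIC))
cv2.imwrite("pics/w14c.png",cv2.resize(cv2.imread("pics/wrist14.png")[180:320,160:360],None,fx=4,fy=4,interpolation=cv2.INTER_CUBIC))
E
```

```text
0 (np.float64(377.91834232286146), np.float64(185.089347490424))
0.03 (np.float64(380.9601401392254), np.float64(174.49396364796385))
0.042 (np.float64(382.2182594364092), np.float64(170.11160240042938))
0.05 (np.float64(383.0706844016984), np.float64(167.14238148260688))
ring [ 0.4557 -0.1866  0.014 ] [-140.4 -226.1]
small [ 0.5339 -0.1246  0.006 ] [ -75.2 -150.5]
br [ 0.5128 -0.2895  0.014 ] [ -65.  -316.5]
w [ 0.6351 -0.15    0.042 ] [  29.  -156.5]
220 0.079 [ -0.1 -25.4  12.1]
220 0.1 [-21.1 -22.4   2.2]
220 0.12 [-41.1 -19.6  -7.1]
220 0.13 [-51.1 -18.2 -11.8]
297 0.079 [-0.  26.5 12.2]
297 0.1 [-21.   23.5   2.3]
297 0.12 [-41.   20.5  -7.1]
297 0.13 [-51.   19.1 -11.8]
```

View pics/s14c.png

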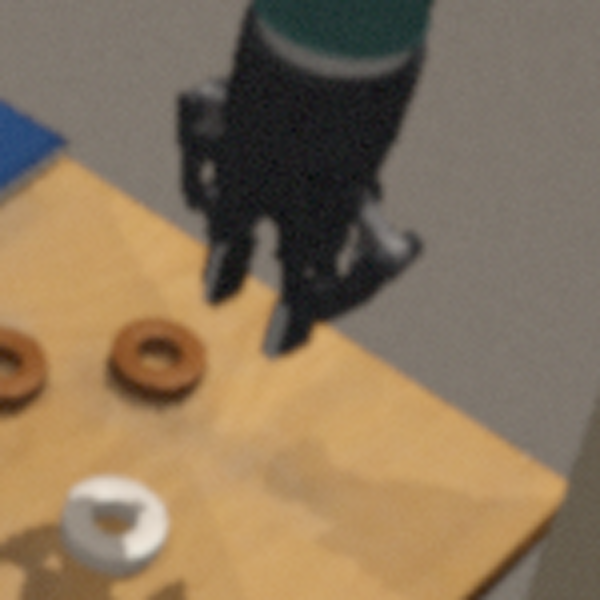

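View pics/w14c.png

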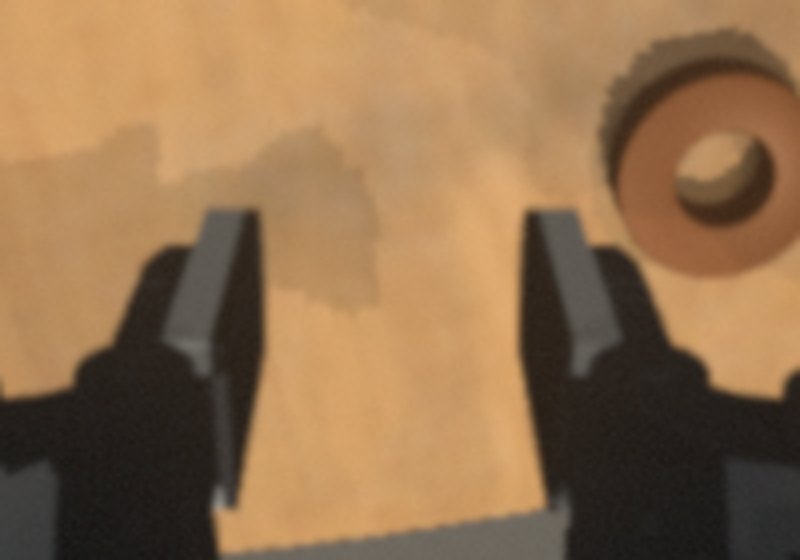

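play_rows:
  series:
    - {"tx":30,"ty":0,"tz":0,"ax":0,"ay":0,"az":0}
    - {"tx":60,"ty":0,"tz":0,"ax":0,"ay":0,"az":0}
    - {"tx":90,"ty":0,"tz":0,"ax":0,"ay":0,"az":0}
    - {"tx":100,"ty":0,"tz":0,"ax":0,"ay":0,"az":0}
    - {"tx":105,"ty":0,"tz":0,"ax":0,"ay":0,"az":0}
    - {"tx":110,"ty":0,"tz":0,"ax":0,"ay":0,"az":0}
    - {"tx":110,"ty":0,"tz":0,"ax":0,"ay":0,"az":0}

```text
clock: 11.2
position: [0.4446, -0.2469, -0.0307]
eef_rot: [77.1, 89.9, -23.7]
ft_force: [-0.5, 0.2, -0.2]
gripper_width: 0.0343
```

```bash
python3 - <<'E'
from h import *
from bench import r
s=r.sense();print(s["clock"],s["qpos"].round(1),s["gripper_width"],s["ft_force"])
plan(s,[])
a=cv2.resize(r.get_image("scene")[130:250,310:440],(390,360),interpolation=cv2.INTER_CUBIC)
b=cv2.resize(r.get_image("wrist")[100:300,150:367],(390,360),interpolation=cv2.INTER_CUBIC)
cv2.imwrite("pics/l15.png",np.hstack([a,b]))
E
```

```text
11.2 [-36.3  17.2 -30.3  42.5   0.   64.4] 0.0342542916758994 [-0.5259079   0.20336853 -0.18621952]
now cage [-140.1 -287.4] -30.7 bear 0.1
```

View pics/l15.png

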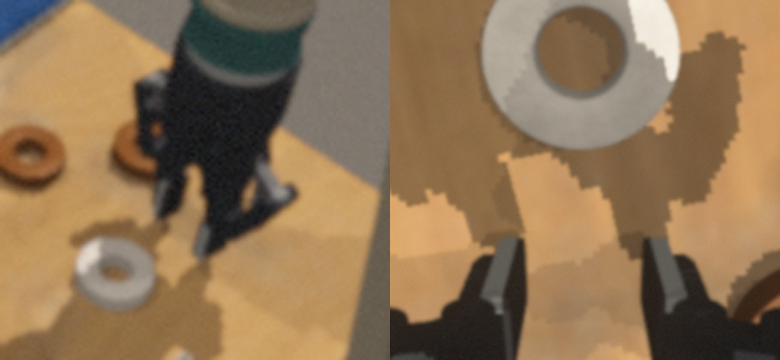

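play_rows:
  series:
    - {"tx":2,"ty":0,"tz":0,"ax":0,"ay":0,"az":0}
    - {"tx":4,"ty":0,"tz":0,"ax":0,"ay":0,"az":0}
    - {"tx":5,"ty":0,"tz":0,"ax":0,"ay":0,"az":0}
    - {"tx":5,"ty":0,"tz":0,"ax":0,"ay":0,"az":0}

```text
clock: 11.63
position: [0.4454, -0.2476, -0.0346]
eef_rot: [68.6, 89.8, -32.2]
ft_force: [0.1, -0.1, -0.7]
gripper_width: 0.0342
```

```bash
python3 - <<'E'
from h import *
from bench import r
s=r.sense();print(s["clock"],s["ft_force"])
plan(s,[(-142,-262,-34,0)])
a=cv2.resize(r.get_image("scene")[130:250,310:440],(390,360),interpolation=cv2.INTER_CUBIC)
b=cv2.resize(r.get_image("wrist")[100:300,150:367],(390,360),interpolation=cv2.INTER_CUBIC)
cv2.imwrite("pics/l16.png",np.hstack([a,b]))
E
```

```text
11.6333 [ 0.06625359 -0.09617515 -0.72550038]
now cage [-139.1 -287.9] -34.6 bear 0.1
(-142, -262, -34, 0) -> tx -0.6 ty -2.8 tz -25.9 ax 0.001 dist 26
```

View pics/l16.png

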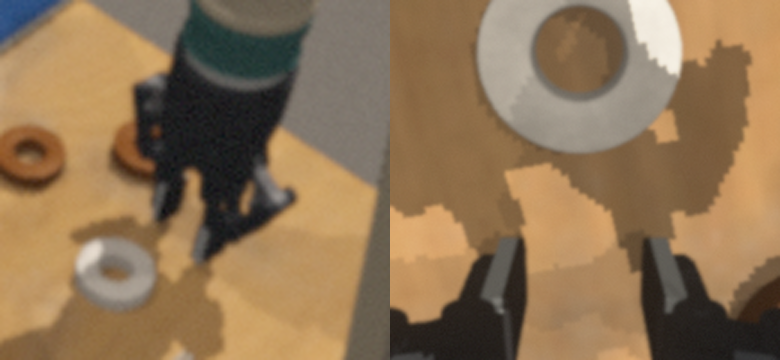

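```bash
python3 - <<'E'
from h import *
from bench import r
S=r.camera_params("scene");W=r.camera_params("wrist")
for z in(.0,.005,.01,.015):
  print(z,[np.round(proj(S,[*c2w(x,y),z]),1) for x,y in((-158,-280),(-158,-296),(-120,-280))], w2c(fz(W,150+515/390*217-217,100+237*200/360,z)).round(1))
E
```

```text
0.0 [array([373.4, 217.7]), array([379.3, 214.5]), array([361.4, 205.6])] [-160.  -281.1]
0.005 [array([373.9, 216.2]), array([379.8, 213. ]), array([361.8, 204.1])] [-159.3 -278.8]
0.01 [array([374.3, 214.6]), array([380.3, 211.4]), array([362.2, 202.5])] [-158.6 -276.6]
0.015 [array([374.8, 213.1]), array([380.7, 209.9]), array([362.6, 201. ])] [-157.9 -274.3]
```

play_rows:
  series:
    - {"tx":0,"ty":-3,"tz":-12,"ax":0,"ay":0,"az":0}
    - {"tx":0,"ty":-3,"tz":-22,"ax":0,"ay":0,"az":0}
    - {"tx":0,"ty":-3,"tz":-28,"ax":0,"ay":0,"az":0}
    - {"tx":0,"ty":-3,"tz":-34,"ax":0,"ay":0,"az":0}
    - {"tx":0,"ty":-3,"tz":-40,"ax":0,"ay":0,"az":0}
    - {"tx":0,"ty":-3,"tz":-48,"ax":0,"ay":0,"az":0}
    - {"tx":0,"ty":-3,"tz":-57,"ax":0,"ay":0,"az":0}
    - {"tx":0,"ty":-3,"tz":-66,"ax":0,"ay":0,"az":0}
    - {"tx":0,"ty":-3,"tz":-75,"ax":0,"ay":0,"az":0}
    - {"tx":0,"ty":-3,"tz":-80,"ax":0,"ay":0,"az":0}
    - {"tx":0,"ty":-3,"tz":-80,"ax":0,"ay":0,"az":0}

```text
clock: 12.65
position: [0.4572, -0.1668, -0.0348]
eef_rot: [83.0, 89.8, -17.7]
ft_force: [-0.2, -0.6, -0.3]
gripper_width: 0.0342
```

```bash
python3 - <<'E'
from h import *
from bench import r
s=r.sense();print(s["clock"],s["ft_force"])
plan(s,[(-144,-36,-34,0)])
cv2.imwrite("pics/w17.png",r.get_image("wrist"))
E
```

```text
12.65 [-0.15845588 -0.59458025 -0.27733392]
now cage [-142.7 -206.4] -34.8 bear 0.2
(-144, -36, -34, 0) -> tx -0.9 ty -0.8 tz -170.4 ax 0.003 dist 170
```

View pics/w17.png

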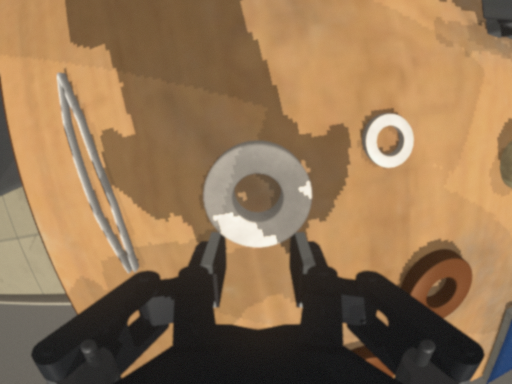

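play_rows:
  series:
    - {"tx":0,"ty":0,"tz":-6,"ax":0,"ay":0,"az":0}
    - {"tx":0,"ty":0,"tz":-14,"ax":0,"ay":0,"az":0}
    - {"tx":0,"ty":0,"tz":-24,"ax":0,"ay":0,"az":0}
    - {"tx":0,"ty":0,"tz":-34,"ax":0,"ay":0,"az":0}
    - {"tx":0,"ty":0,"tz":-44,"ax":0,"ay":0,"az":0}
    - {"tx":0,"ty":0,"tz":-54,"ax":0,"ay":0,"az":0}
    - {"tx":0,"ty":0,"tz":-64,"ax":0,"ay":0,"az":0}
    - {"tx":0,"ty":0,"tz":-74,"ax":0,"ay":0,"az":0}
    - {"tx":0,"ty":0,"tz":-84,"ax":0,"ay":0,"az":0}
    - {"tx":0,"ty":0,"tz":-94,"ax":0,"ay":0,"az":0}
    - {"tx":0,"ty":0,"tz":-104,"ax":0,"ay":0,"az":0}
    - {"tx":0,"ty":0,"tz":-114,"ax":0,"ay":0,"az":0}
    - {"tx":0,"ty":0,"tz":-124,"ax":0,"ay":0,"az":0}
    - {"tx":0,"ty":0,"tz":-134,"ax":0,"ay":0,"az":0}
    - {"tx":0,"ty":0,"tz":-144,"ax":0,"ay":0,"az":0}
    - {"tx":0,"ty":0,"tz":-152,"ax":0,"ay":0,"az":0}
    - {"tx":0,"ty":0,"tz":-159,"ax":0,"ay":0,"az":0}
    - {"tx":0,"ty":0,"tz":-163,"ax":0,"ay":0,"az":0}
    - {"tx":0,"ty":0,"tz":-165,"ax":0,"ay":0,"az":0}
    - {"tx":0,"ty":0,"tz":-165,"ax":0,"ay":0,"az":0}

```text
clock: 14.37
position: [0.4877, -0.0047, -0.035]
eef_rot: [88.9, 89.8, -11.7]
ft_force: [-0.1, -0.5, 0.2]
gripper_width: 0.0344
```

```bash
python3 - <<'E'
from h import *
from bench import r
s=r.sense();print(s["clock"],s["ft_force"],s["qpos"].round(1))
plan(s,[])
for n in("wrist","top"): cv2.imwrite(f"pics/{n}18.png",r.get_image(n))
E
```

```text
14.3667 [-0.1106964  -0.48656974  0.19050428] [ -8.1  15.7 -33.1  41.   -0.   92.5]
now cage [-143.   -41.4] -35.0 bear 0.2
```

View pics/wrist18.png

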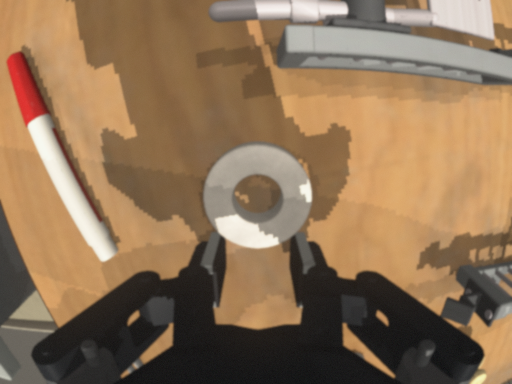

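View pics/top18.png

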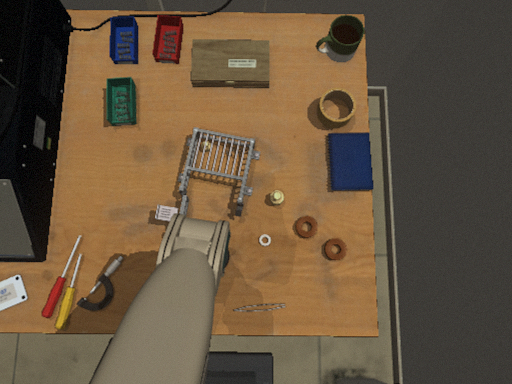

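```bash
python3 - <<'E'
from h import *
from bench import r
W=r.camera_params("wrist")
for n,u,v,z in(("ring",258,195,.014),("gate free in",284,42,.05),("gate free bottom",282,66,.006),("gate mid in",400,52,.05),("gate mid2",480,61,.05),("barend",215,12,.04),("postcatch",462,300,.04)):
    q=fz(W,u,v,z);print(n,w2c(q).round(1))
E
```

```text
ring [-143.2   -9.8]
gate free in [-135.2   52.1]
gate free bottom [-132.2   50.1]
gate mid in [-94.8  52.5]
gate mid2 [-56.8  55.8]
barend [-158.7   66.1]
postcatch [-31.4 -62.2]
```

```bash
python3 - <<'E'
from h import *
from bench import r
s=r.sense()
plan(s,[(-143,-66,-35,0),(-143,-66,35,0),(-198,-9,35,90),(-198,-9,-34,90)])
E
```

```text
now cage [-143.2  -41.8] -35.1 bear 0.1
(-143, -66, -35, 0) -> tx -0.1 ty 0.1 tz 24.2 ax 0.003 dist 24
(-143, -66, 35, 0) -> tx -70.1 ty 0.3 tz 24.2 ax 0.003 dist 74
(-198, -9, 35, 90) -> tx -70.2 ty -54.6 tz -32.9 ax -1.568 dist 95
(-198, -9, -34, 90) -> tx -1.2 ty -54.7 tz -32.9 ax -1.568 dist 64
```

play_rows:
  series:
    - {"tx":0,"ty":0,"tz":12,"ax":0,"ay":0,"az":0}
    - {"tx":0,"ty":0,"tz":24,"ax":0,"ay":0,"az":0}
    - {"tx":-30,"ty":0,"tz":24,"ax":0,"ay":0,"az":0}
    - {"tx":-70,"ty":0,"tz":24,"ax":0,"ay":0,"az":0}
    - {"tx":-70,"ty":-20,"tz":10,"ax":-0.12,"ay":0,"az":0}
    - {"tx":-70,"ty":-40,"tz":-10,"ax":-0.24,"ay":0,"az":0}
    - {"tx":-70,"ty":-55,"tz":-33,"ax":-0.36,"ay":0,"az":0}
    - {"tx":-70,"ty":-55,"tz":-33,"ax":-0.48,"ay":0,"az":0}
    - {"tx":-70,"ty":-55,"tz":-33,"ax":-0.6,"ay":0,"az":0}
    - {"tx":-70,"ty":-55,"tz":-33,"ax":-0.72,"ay":0,"az":0}
    - {"tx":-70,"ty":-55,"tz":-33,"ax":-0.84,"ay":0,"az":0}
    - {"tx":-70,"ty":-55,"tz":-33,"ax":-0.96,"ay":0,"az":0}
    - {"tx":-70,"ty":-55,"tz":-33,"ax":-1.08,"ay":0,"az":0}
    - {"tx":-70,"ty":-55,"tz":-33,"ax":-1.2,"ay":0,"az":0}
    - {"tx":-70,"ty":-55,"tz":-33,"ax":-1.32,"ay":0,"az":0}
    - {"tx":-70,"ty":-55,"tz":-33,"ax":-1.44,"ay":0,"az":0}
    - {"tx":-70,"ty":-55,"tz":-33,"ax":-1.56,"ay":0,"az":0}
    - {"tx":-70,"ty":-55,"tz":-33,"ax":-1.57,"ay":0,"az":0}
    - {"tx":-50,"ty":-55,"tz":-33,"ax":-1.57,"ay":0,"az":0}
    - {"tx":-40,"ty":-55,"tz":-33,"ax":-1.57,"ay":0,"az":0}

```text
clock: 16.13
position: [0.4392, 0.037, 0.004]
eef_rot: [3.4, 89.9, -7.5]
ft_force: [0.2, -0.4, -0.6]
gripper_width: 0.0343
```

```bash
python3 - <<'E'
from h import *
from bench import r
s=r.sense();print(s["clock"],s["ft_force"],s["qpos"].round(1))
plan(s,[(-198,-9,-34,90)])
cv2.imwrite("pics/w19.png",r.get_image("wrist"))
W=r.camera_params("wrist")
E
```

```text
16.1333 [ 0.23114333 -0.44422598 -0.60743618] [ -3.6   8.1 -36.7  45.   -0.    7.3]
now cage [-198.5   -9.6] 4.0 bear 89.9
(-198, -9, -34, 90) -> tx 38.0 ty 0.5 tz 0.4 ax -0.002 dist 38
```

View pics/w19.png

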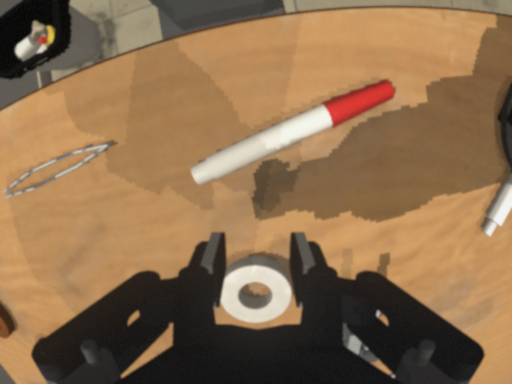

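```bash
python3 - <<'E'
from h import *
from bench import r
W=r.camera_params("wrist")
print(w2c(fz(W,257,288,.014)))
E
```

```text
[-154.94801944  -10.62762745]
```

play_rows:
  series:
    - {"tx":15,"ty":0,"tz":0,"ax":0,"ay":0,"az":0}
    - {"tx":28,"ty":0,"tz":0,"ax":0,"ay":0,"az":0}
    - {"tx":34,"ty":0,"tz":0,"ax":0,"ay":0,"az":0}
    - {"tx":38,"ty":0,"tz":0,"ax":0,"ay":0,"az":0}
    - {"tx":38,"ty":0,"tz":6,"ax":0,"ay":0,"az":0}
    - {"tx":38,"ty":0,"tz":12,"ax":0,"ay":0,"az":0}
    - {"tx":38,"ty":0,"tz":18,"ax":0,"ay":0,"az":0}
    - {"tx":38,"ty":0,"tz":24,"ax":0,"ay":0,"az":0}
    - {"tx":38,"ty":0,"tz":32,"ax":0,"ay":0,"az":0}
    - {"tx":38,"ty":0,"tz":41,"ax":0,"ay":0,"az":0}
    - {"tx":38,"ty":0,"tz":50,"ax":0,"ay":0,"az":0}
    - {"tx":38,"ty":0,"tz":60,"ax":0,"ay":0,"az":0}
    - {"tx":38,"ty":0,"tz":70,"ax":0,"ay":0,"az":0}
    - {"tx":38,"ty":0,"tz":78,"ax":0,"ay":0,"az":0}
    - {"tx":38,"ty":0,"tz":82,"ax":0,"ay":0,"az":0}
    - {"tx":38,"ty":0,"tz":82,"ax":0,"ay":0,"az":0}

```text
clock: 17.52
position: [0.5196, 0.0214, -0.0358]
eef_rot: [-58.1, 90.0, -68.9]
ft_force: [-0.1, -0.1, -0.5]
gripper_width: 0.0344
```

```bash
cat > look2.py <<'E'
from h import *
from bench import r
import sys
k=sys.argv[1]
s=r.sense();print(s["clock"],s["qpos"].round(1),s["ft_force"].round(2),s["gripper_width"])
plan(s,[])
a=cv2.resize(r.get_image("scene")[130:290,110:290],(405,360),interpolation=cv2.INTER_CUBIC)
b=cv2.resize(r.get_image("wrist")[180:384,142:372],(390,360),interpolation=cv2.INTER_CUBIC)
cv2.imwrite(f"pics/l{k}.png",np.hstack([a,b]))
E
python3 look2.py 20
```

```text
17.5167 [ -4.8  18.6 -29.   42.4  -0.    6.1] [-0.1  -0.11 -0.53] 0.03435896064399408
now cage [-116.6   -9.9] -35.8 bear 89.9
```

View pics/l20.png

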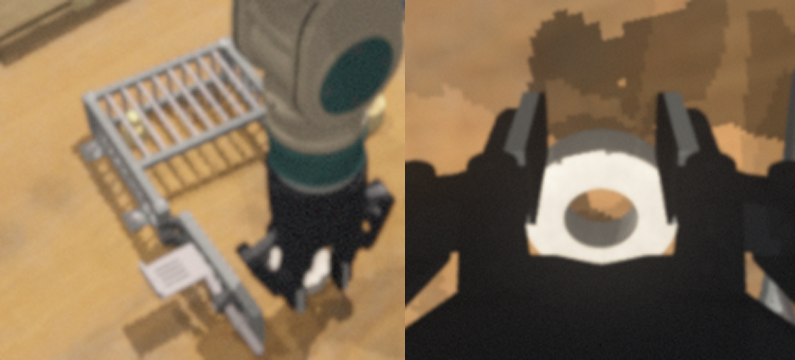

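play_rows:
  series:
    - {"tx":0,"ty":0,"tz":6,"ax":0,"ay":0,"az":0}
    - {"tx":0,"ty":0,"tz":14,"ax":0,"ay":0,"az":0}
    - {"tx":0,"ty":0,"tz":24,"ax":0,"ay":0,"az":0}
    - {"tx":0,"ty":0,"tz":34,"ax":0,"ay":0,"az":0}
    - {"tx":0,"ty":0,"tz":44,"ax":0,"ay":0,"az":0}
    - {"tx":0,"ty":0,"tz":54,"ax":0,"ay":0,"az":0}
    - {"tx":0,"ty":0,"tz":63,"ax":0,"ay":0,"az":0}
    - {"tx":0,"ty":0,"tz":71,"ax":0,"ay":0,"az":0}
    - {"tx":0,"ty":0,"tz":77,"ax":0,"ay":0,"az":0}
    - {"tx":0,"ty":0,"tz":80,"ax":0,"ay":0,"az":0}
    - {"tx":0,"ty":0,"tz":80,"ax":0,"ay":0,"az":0}

```text
clock: 18.53
position: [0.5975, 0.0064, -0.0361]
eef_rot: [-148.6, 90.0, -159.5]
ft_force: [-0.4, -0.8, -0.1]
gripper_width: 0.0341
```

```bash
python3 look2.py 21
```

```text
18.5333 [ -5.6  25.  -19.   46.1  -0.    5.3] [-0.41 -0.8  -0.1 ] 0.03405235364969932
now cage [-37.3 -10. ] -36.1 bear 89.9
```

View pics/l21.png

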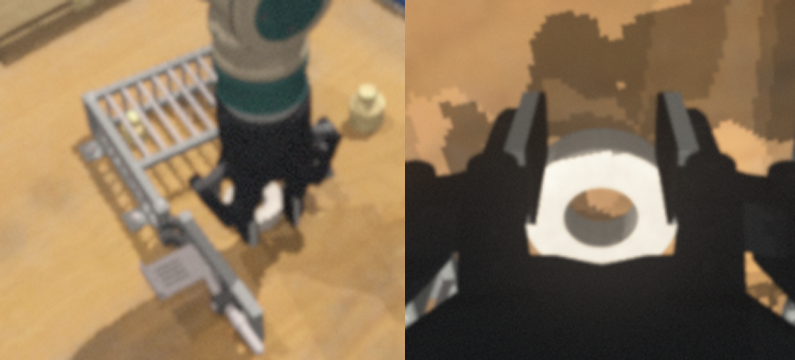

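```bash
python3 - <<'E'
from h import *
from bench import r
W=r.camera_params("wrist")
print(w2c(fz(W,257,301,.014)), w2c(fz(W,257,268,.0)))
E
```

```text
[-10.60090416 -10.7854014 ] [-23.54240471 -10.7504716 ]
```

play_rows:
  series:
    - {"tx":0,"ty":0,"tz":5,"ax":0,"ay":0,"az":0}
    - {"tx":0,"ty":0,"tz":11,"ax":0,"ay":0,"az":0}
    - {"tx":0,"ty":0,"tz":18,"ax":0,"ay":0,"az":0}
    - {"tx":0,"ty":0,"tz":25,"ax":0,"ay":0,"az":0}
    - {"tx":0,"ty":0,"tz":32,"ax":0,"ay":0,"az":0}
    - {"tx":0,"ty":0,"tz":38,"ax":0,"ay":0,"az":0}
    - {"tx":0,"ty":0,"tz":44,"ax":0,"ay":0,"az":0}
    - {"tx":0,"ty":0,"tz":49,"ax":0,"ay":0,"az":0}
    - {"tx":0,"ty":0,"tz":54,"ax":0,"ay":0,"az":0}
    - {"tx":0,"ty":0,"tz":57,"ax":0,"ay":0,"az":0}
    - {"tx":0,"ty":0,"tz":59,"ax":0,"ay":0,"az":0}
    - {"tx":0,"ty":0,"tz":59,"ax":0,"ay":0,"az":0}
    - {"tx":0,"ty":0,"tz":59,"ax":0,"ay":0,"az":0}

```text
clock: 19.72
position: [0.6547, -0.0046, -0.0362]
eef_rot: [-152.3, 89.9, -163.1]
ft_force: [0.4, 0.2, 0.2]
gripper_width: 0.0343
```

```bash
python3 look2.py 22
```

```text
19.7167 [ -6.   29.7 -11.1  49.3  -0.    4.8] [0.37 0.2  0.2 ] 0.03430078752544635
now cage [ 20.9 -10. ] -36.2 bear 89.9
```

View pics/l22.png

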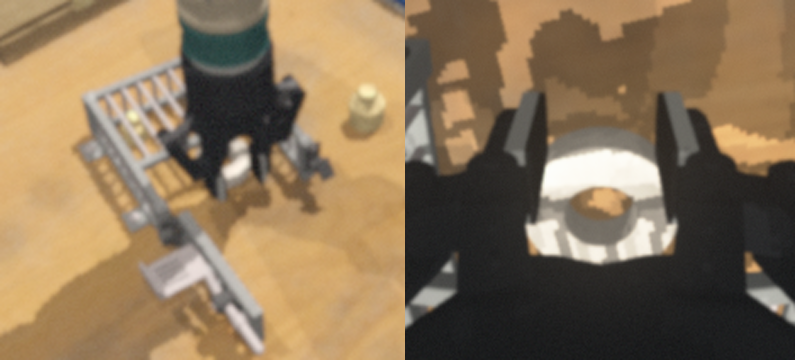

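play_rows:
  series:
    - {"tx":0,"ty":0,"tz":-6,"ax":0,"ay":0,"az":0}
    - {"tx":0,"ty":0,"tz":-20,"ax":0,"ay":0,"az":0}
    - {"tx":0,"ty":0,"tz":-45,"ax":0,"ay":0,"az":0}
    - {"tx":0,"ty":0,"tz":-75,"ax":0,"ay":0,"az":0}
    - {"tx":0,"ty":0,"tz":-100,"ax":0,"ay":0,"az":0}
    - {"tx":-35,"ty":0,"tz":-110,"ax":0,"ay":0,"az":0}
    - {"tx":-75,"ty":0,"tz":-120,"ax":0,"ay":0,"az":0}
    - {"tx":-110,"ty":0,"tz":-130,"ax":0,"ay":0,"az":0}
    - {"tx":-110,"ty":0,"tz":-130,"ax":0,"ay":0,"az":0}
  gripper: 0.4

```text
clock: 20.57
position: [0.5301, 0.0201, 0.081]
eef_rot: [4.6, 89.4, -6.2]
ft_force: [1.2, -0.9, 0.2]
gripper_width: 0.0342
```

```bash
python3 - <<'E'
from h import *
from bench import r
s=r.sense();print(s["clock"],s["qpos"].round(1))
plan(s,[(*g2c(-48,-97,np.radians(88)),75,0),(*g2c(-48,-97,np.radians(88)),-10,0)])
cv2.imwrite("pics/s23.png",cv2.resize(r.get_image("scene")[130:290,110:290],(720,640),interpolation=cv2.INTER_CUBIC)[:600])
cv2.imwrite("pics/t23.png",cv2.resize(r.get_image("top")[115:265,140:290],(600,600),interpolation=cv2.INTER_CUBIC))
E
```

```text
20.5667 [ -4.8  10.8 -22.1  56.5  -0.    6. ]
now cage [-106.    -9.1] 81.0 bear 90.0
(np.float64(-110.61608606257234), np.float64(110.08550851677398), 75, 0) -> tx 6.1 ty 119.2 tz -4.7 ax 1.570 dist 119
(np.float64(-110.61608606257234), np.float64(110.08550851677398), -10, 0) -> tx 91.1 ty 119.1 tz -5.5 ax 1.570 dist 150
```

View pics/s23.png

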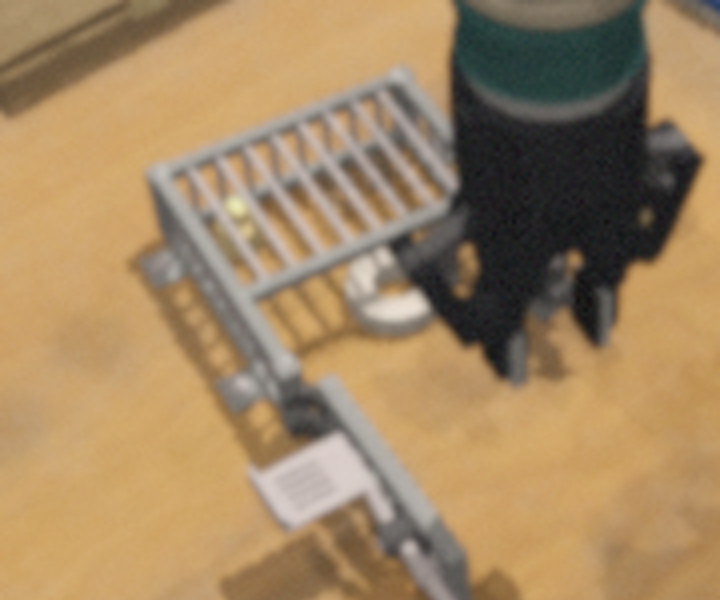

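View pics/t23.png

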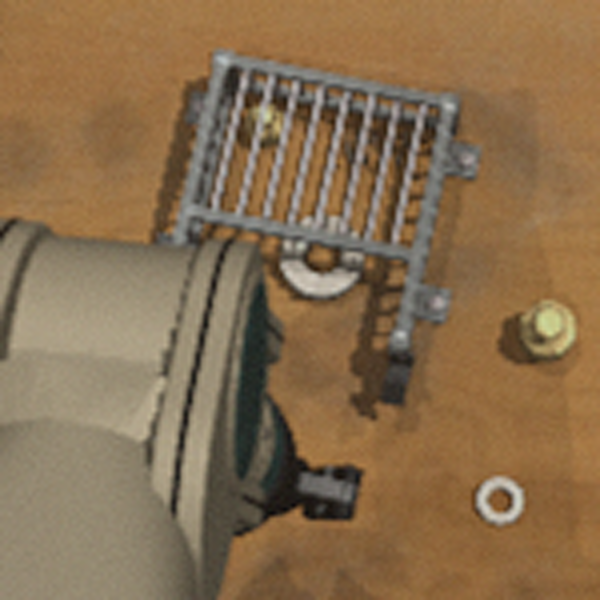

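```bash
python3 - <<'E'
from h import *
from bench import r
T=r.camera_params("top");S=r.camera_params("scene")
print(w2c(onz(T,220.5,179.5,.014)),w2c(onz(T,140+320/4,115+298/4,.007)), w2c(onz(S,110+392/4,130+290/4,.014)))
E
```

```text
[ 47.74359103 -12.83979825] [ 24.16152909 -16.28165671] [44.63581943 -5.59919206]
```

play_rows:
  series:
    - {"tx":0,"ty":20,"tz":0,"ax":0.12,"ay":0,"az":0}
    - {"tx":0,"ty":50,"tz":0,"ax":0.24,"ay":0,"az":0}
    - {"tx":0,"ty":80,"tz":0,"ax":0.36,"ay":0,"az":0}
    - {"tx":0,"ty":110,"tz":0,"ax":0.48,"ay":0,"az":0}
    - {"tx":0,"ty":119,"tz":-5,"ax":0.6,"ay":0,"az":0}
    - {"tx":0,"ty":119,"tz":-5,"ax":0.72,"ay":0,"az":0}
    - {"tx":0,"ty":119,"tz":-5,"ax":0.84,"ay":0,"az":0}
    - {"tx":0,"ty":119,"tz":-5,"ax":0.96,"ay":0,"az":0}
    - {"tx":0,"ty":119,"tz":-5,"ax":1.08,"ay":0,"az":0}
    - {"tx":0,"ty":119,"tz":-5,"ax":1.2,"ay":0,"az":0}
    - {"tx":0,"ty":119,"tz":-5,"ax":1.32,"ay":0,"az":0}
    - {"tx":0,"ty":119,"tz":-5,"ax":1.44,"ay":0,"az":0}
    - {"tx":0,"ty":119,"tz":-5,"ax":1.55,"ay":0,"az":0}
    - {"tx":0,"ty":119,"tz":-5,"ax":1.55,"ay":0,"az":0}
  gripper: 0

```text
clock: 21.83
position: [0.5441, 0.1376, 0.0742]
eef_rot: [21.2, 89.9, -78.5]
ft_force: [0.1, 0.1, -0.1]
gripper_width: -0.0
```

```bash
python3 - <<'E'
from h import *
from bench import r
s=r.sense();print(s["clock"],s["qpos"].round(1),s["gripper_width"])
plan(s,[(*g2c(-48,-97,np.radians(88)),-10,2)])
cv2.imwrite("pics/w24.png",r.get_image("wrist"))
E
```

```text
21.8333 [ 7.600e+00  1.450e+01 -1.820e+01  5.720e+01 -1.000e-01  1.074e+02] -4.7989740050412746e-05
now cage [-114.3  108.9] 74.2 bear 1.0
(np.float64(-110.61608606257234), np.float64(110.08550851677398), -10, 2) -> tx 84.2 ty 3.7 tz -1.2 ax -0.017 dist 84
```

View pics/w24.png

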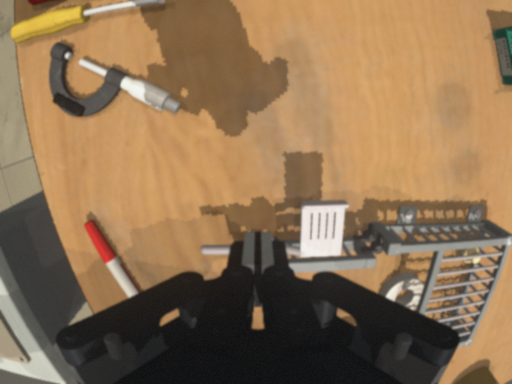

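play_rows:
  series:
    - {"tx":25,"ty":3,"tz":-1,"ax":0,"ay":0,"az":0}
    - {"tx":50,"ty":3,"tz":-1,"ax":0,"ay":0,"az":0}
    - {"tx":70,"ty":3,"tz":-1,"ax":0,"ay":0,"az":0}
    - {"tx":80,"ty":3,"tz":-1,"ax":0,"ay":0,"az":0}
    - {"tx":86,"ty":3,"tz":-1,"ax":0,"ay":0,"az":0}
    - {"tx":86,"ty":3,"tz":-1,"ax":0,"ay":0,"az":0}

```text
clock: 22.38
position: [0.546, 0.1378, -0.0132]
eef_rot: [-49.6, 89.8, -149.1]
ft_force: [-0.3, -0.3, -0.2]
gripper_width: 0.0002
```

```bash
python3 look2.py 25; python3 - <<'E'
from h import *
from bench import r
s=r.sense()
plan(s,[(*g2c(-28,-97,np.radians(t)),-12,90-t) for t in range(88,19,-4)])
E
```

```text
22.3833 [ 7.600e+00  2.050e+01 -2.250e+01  4.720e+01 -1.000e-01  1.071e+02] [-0.29 -0.29 -0.15] 0.00017389605026892457
now cage [-112.5  109.4] -13.2 bear 1.3
now cage [-110.5  110.1] -11.1 bear 1.3
(np.float64(-109.91809612852232), np.float64(90.09769197639207), -12, 2) -> tx 1.0 ty 0.1 tz 20.0 ax -0.012 dist 20
(np.float64(-111.3954208222168), np.float64(83.20735213334927), -12, 6) -> tx 1.0 ty -1.5 tz 26.9 ax -0.082 dist 27
(np.float64(-112.38850101685823), np.float64(76.23074385064957), -12, 10) -> tx 1.0 ty -2.7 tz 33.9 ax -0.152 dist 34
(np.float64(-112.89249852556236), np.float64(69.20185646256013), -12, 14) -> tx 1.0 ty -3.4 tz 40.9 ax -0.222 dist 41
(np.float64(-112.90495792312842), np.float64(62.1549340018944), -12, 18) -> tx 1.0 ty -3.5 tz 47.9 ax -0.291 dist 48
(np.float64(-112.42581850862392), np.float64(55.12430836652659), -12, 22) -> tx 1.0 ty -3.2 tz 55.0 ax -0.361 dist 55
(np.float64(-111.45741460111337), np.float64(48.14423205783616), -12, 26) -> tx 1.0 ty -2.4 tz 62.0 ax -0.431 dist 62
(np.float64(-110.00446416709055), np.float64(41.248711305964264), -12, 30) -> tx
[... 526 characters left out ...]
96425469257), np.float64(9.191742088682233), -12, 50) -> tx 1.0 ty 12.4 tz 101.3 ax -0.850 dist 102
(np.float64(-91.66764531486842), np.float64(3.4833386098193486), -12, 54) -> tx 1.0 ty 16.4 tz 107.1 ax -0.920 dist 108
(np.float64(-87.1475153230008), np.float64(-1.9229259286435791), -12, 58) -> tx 1.1 ty 20.8 tz 112.6 ax -0.990 dist 114
(np.float64(-82.26127419028137), np.float64(-7.000712749310978), -12, 62) -> tx 1.1 ty 25.5 tz 117.7 ax -1.059 dist 120
(np.float64(-77.03272719234545), np.float64(-11.725283385209877), -12, 66) -> tx 1.1 ty 30.6 tz 122.6 ax -1.129 dist 126
(np.float64(-71.4873472845953), np.float64(-16.073620203114388), -12, 70) -> tx 1.1 ty 36.1 tz 127.1 ax -1.199 dist 132
```

View pics/l25.png

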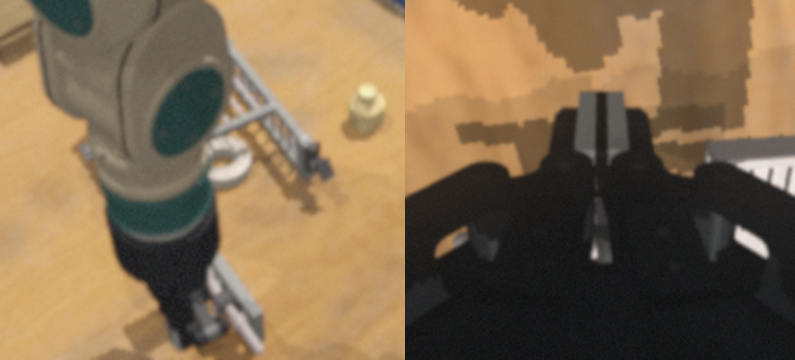

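play_rows:
  series:
    - {"tx":0,"ty":0,"tz":10,"ax":0,"ay":0,"az":0}
    - {"tx":0,"ty":0,"tz":20,"ax":-0.01,"ay":0,"az":0}
    - {"tx":0,"ty":-1.5,"tz":27,"ax":-0.08,"ay":0,"az":0}
    - {"tx":0,"ty":-2.7,"tz":34,"ax":-0.15,"ay":0,"az":0}
    - {"tx":0,"ty":-3.4,"tz":41,"ax":-0.22,"ay":0,"az":0}
    - {"tx":0,"ty":-3.5,"tz":48,"ax":-0.29,"ay":0,"az":0}
    - {"tx":0,"ty":-3.2,"tz":55,"ax":-0.36,"ay":0,"az":0}
    - {"tx":0,"ty":-2.4,"tz":62,"ax":-0.43,"ay":0,"az":0}
    - {"tx":0,"ty":-1.1,"tz":69,"ax":-0.5,"ay":0,"az":0}
    - {"tx":0,"ty":0.7,"tz":76,"ax":-0.57,"ay":0,"az":0}
    - {"tx":0,"ty":2.9,"tz":82.4,"ax":-0.64,"ay":0,"az":0}
    - {"tx":0,"ty":5.6,"tz":89,"ax":-0.71,"ay":0,"az":0}
    - {"tx":0,"ty":8.8,"tz":95,"ax":-0.78,"ay":0,"az":0}
    - {"tx":0,"ty":12.4,"tz":101,"ax":-0.85,"ay":0,"az":0}
    - {"tx":0,"ty":12.4,"tz":101,"ax":-0.85,"ay":0,"az":0}

```text
clock: 23.73
position: [0.5455, 0.0348, -0.0094]
eef_rot: [29.5, 89.7, -21.3]
ft_force: [-0.6, -0.0, 0.2]
gripper_width: -0.0001
```

```bash
python3 look2.py 26; python3 - <<'E'
from h import *
from bench import r
s=r.sense()
plan(s,[(*g2c(-28,-97,np.radians(t)),-11,90-t) for t in range(36,-7,-3)])
E
```

```text
23.7333 [ -3.1  18.5 -24.8  46.4  -0.1  47.7] [-0.64 -0.03  0.16] -0.0001245319529737029
now cage [-93.7   8.2] -9.4 bear 50.0
now cage [-94.8   9.1] -9.9 bear 49.9
(np.float64(-91.66764531486842), np.float64(3.4833386098193486), -11, 54) -> tx 1.1 ty -2.3 tz 6.0 ax -0.072 dist 7
(np.float64(-88.3127622989295), np.float64(-0.6011521102853834), -11, 57) -> tx 1.1 ty -3.2 tz 11.2 ax -0.124 dist 12
(np.float64(-84.74871130596428), np.float64(-4.5044641670905605), -11, 60) -> tx 1.2 ty -3.9 tz 16.4 ax -0.177 dist 17
(np.float64(-80.98526115201034), np.float64(-8.215898853564383), -11, 63) -> tx 1.2 ty -4.3 tz 21.7 ax -0.229 dist 22
(np.float64(-77.03272719234545), np.float64(-11.725283385209877), -11, 66) -> tx 1.2 ty -4.5 tz 27.0 ax -0.282 dist 27
(np.float64(-72.90194304781576), np.float64(-15.022998782960173), -11, 69) -> tx 1.2 ty -4.3 tz 32.3 ax -0.334 dist 33
(np.float64(-68.6042309106342), np.float64(-18.100006238131357), -11, 72) -> tx 1.2 ty -3.9 tz 37.5 ax -0.386 dist 38
(np.float64(-64.15137051103842), np.float64(-20.947871887169043), -11, 75) -> tx 1.2 ty -3.2 tz 42.8 ax -0.439 dist 43
(np.float64(-59.555566829869214), np.float64(-23.558789928281897), -11, 78) -> tx 1.3 ty -2.3 tz 48.0 ax -0.491 dist 48
(np.float64(-54.82941664556625), np.float64(-25.92560401660191), -11, 81) -> tx 1.3 ty -1.0 tz 53.1 ax -0.543 dist 53
(np.float64(-49.985874007274035), np.float64(-28.04182687922821), -11, 84) -> tx 1.3 ty 0.5 tz 58.2 ax -0.596 dist 58
(np.float64(-45.03821472869362), np.float64(-29.90165809639123), -11, 87) -> tx 1.3 ty 2.2 tz 63.2 ax -0.648 dist 63
(np.float64(-40.0), np.float64(-31.5), -11, 90) -> tx 1.3 ty 4.3 tz 68.0 ax -0.700 dist 68
(np.float64(-34.885039217562515), np.float64(-32.832471645996094), -11, 93) -> tx 1.4 ty 6.5 tz 72.8 ax -0.753 dist 73
(np.float64(-29.707352133349264), np.float64(-33.895420822216806), -11, 96) -> tx 1.4 ty 9.1 tz 77.5 ax -0.805 dist 78
```

View pics/l26.png

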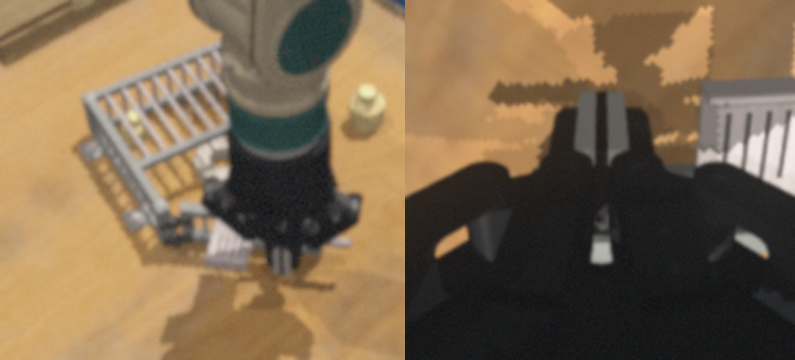

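play_rows:
  series:
    - {"tx":0.5,"ty":-2.3,"tz":6,"ax":-0.07,"ay":0,"az":0}
    - {"tx":1,"ty":-3.2,"tz":11.2,"ax":-0.12,"ay":0,"az":0}
    - {"tx":1,"ty":-3.9,"tz":16.4,"ax":-0.18,"ay":0,"az":0}
    - {"tx":1,"ty":-4.3,"tz":21.7,"ax":-0.23,"ay":0,"az":0}
    - {"tx":1,"ty":-4.5,"tz":27,"ax":-0.28,"ay":0,"az":0}
    - {"tx":1,"ty":-4.3,"tz":32.3,"ax":-0.33,"ay":0,"az":0}
    - {"tx":1,"ty":-3.9,"tz":37.5,"ax":-0.39,"ay":0,"az":0}
    - {"tx":1,"ty":-3.2,"tz":42.8,"ax":-0.44,"ay":0,"az":0}
    - {"tx":1,"ty":-2.3,"tz":48,"ax":-0.49,"ay":0,"az":0}
    - {"tx":1,"ty":-1,"tz":53,"ax":-0.54,"ay":0,"az":0}
    - {"tx":1,"ty":0.5,"tz":58,"ax":-0.6,"ay":0,"az":0}
    - {"tx":1,"ty":0.5,"tz":58,"ax":-0.6,"ay":0,"az":0}

```text
clock: 24.83
position: [0.5827, -0.0091, -0.0101]
eef_rot: [0.8, 89.7, -15.7]
ft_force: [0.0, 0.5, 0.6]
gripper_width: 0.0
```

```bash
python3 look2.py 27; python3 - <<'E'
from h import *
from bench import r
s=r.sense()
plan(s,[(*g2c(-28,-97,np.radians(t)),-11,90-t) for t in range(6,-7,-2)])
E
```

```text
24.8333 [ -7.2  21.7 -20.2  47.8  -0.    9.3] [0.02 0.51 0.64] 4.1494565063932304e-05
now cage [-49. -28.] -10.1 bear 84.2
now cage [-50.  -27.7] -10.4 bear 84.1
(np.float64(-49.985874007274035), np.float64(-28.04182687922821), -11, 84) -> tx 0.6 ty -0.3 tz 0.1 ax 0.002 dist 1
(np.float64(-46.698171360455234), np.float64(-29.310531610367434), -11, 86) -> tx 0.6 ty -1.3 tz 3.5 ax -0.033 dist 4
(np.float64(-43.36819433667728), np.float64(-30.463724313182254), -11, 88) -> tx 0.7 ty -2.1 tz 6.9 ax -0.068 dist 7
(np.float64(-40.0), np.float64(-31.5), -11, 90) -> tx 0.7 ty -2.8 tz 10.4 ax -0.103 dist 11
(np.float64(-36.597691976392085), np.float64(-32.41809612852232), -11, 92) -> tx 0.7 ty -3.3 tz 13.8 ax -0.137 dist 14
(np.float64(-33.165415454094926), np.float64(-33.21689414003845), -11, 94) -> tx 0.7 ty -3.8 tz 17.3 ax -0.172 dist 18
(np.float64(-29.707352133349264), np.float64(-33.895420822216806), -11, 96) -> tx 0.7 ty -4.1 tz 20.8 ax -0.207 dist 21
```

View pics/l27.png

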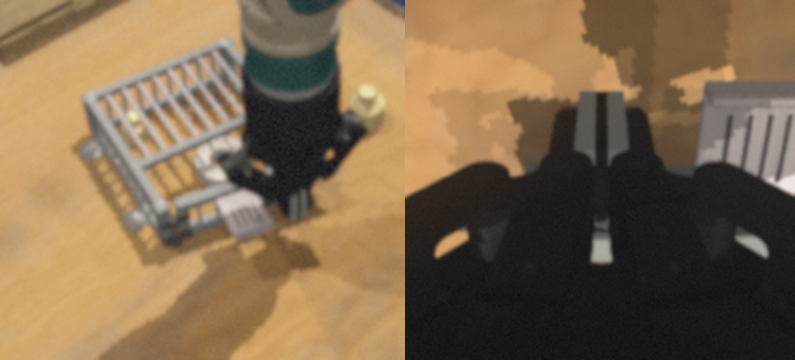

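Close to shut. I'll push in gently and watch the force.

play_rows:
  series:
    - {"tx":0,"ty":-1,"tz":3,"ax":-0.03,"ay":0,"az":0}
    - {"tx":0,"ty":-2,"tz":6,"ax":-0.07,"ay":0,"az":0}
    - {"tx":0,"ty":-2.6,"tz":9,"ax":-0.1,"ay":0,"az":0}
    - {"tx":0,"ty":-2.8,"tz":10.5,"ax":-0.1,"ay":0,"az":0}
    - {"tx":0,"ty":-2.8,"tz":12,"ax":-0.1,"ay":0,"az":0}
    - {"tx":0,"ty":-2.8,"tz":12,"ax":-0.1,"ay":0,"az":0}

```text
clock: 25.43
position: [0.5899, -0.0141, -0.0107]
eef_rot: [-66.7, 90.0, -77.7]
ft_force: [-1.7, 0.1, -1.0]
gripper_width: 0.0002
```

```bash
python3 look2.py 28
```

```text
25.4333 [ -7.6  22.5 -19.   48.5  -0.    3.4] [-1.74  0.07 -0.97] 0.00017120898259637647
now cage [-41.  -31.5] -10.7 bear 89.8
```

View pics/l28.png

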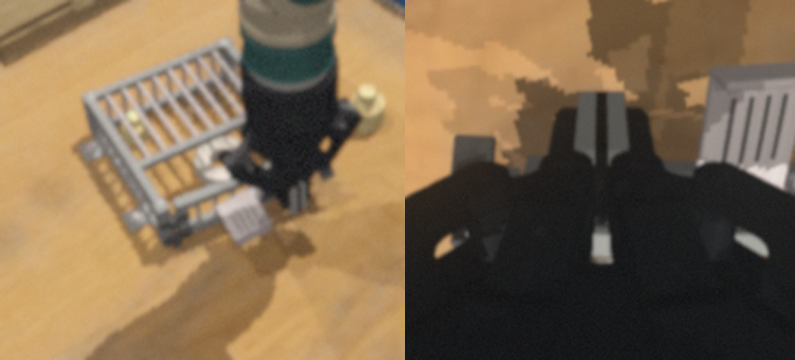

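play_rows:
  series:
    - {"tx":0,"ty":0,"tz":2,"ax":0,"ay":0,"az":0}
    - {"tx":0,"ty":0,"tz":4,"ax":0,"ay":0,"az":0}
    - {"tx":0,"ty":0,"tz":5.5,"ax":0,"ay":0,"az":0}
    - {"tx":0,"ty":0,"tz":5.5,"ax":0,"ay":0,"az":0}

```text
clock: 25.87
position: [0.5968, -0.0153, -0.0105]
eef_rot: [-3.1, 89.9, -14.1]
ft_force: [-2.3, -0.2, 1.6]
gripper_width: -0.0002
```

```bash
python3 look2.py 29
```

```text
25.8667 [ -7.7  23.  -18.2  48.7  -0.    3.3] [-2.3  -0.16  1.64] -0.00018790344044973453
now cage [-34.  -31.4] -10.5 bear 89.8
```

View pics/l29.png

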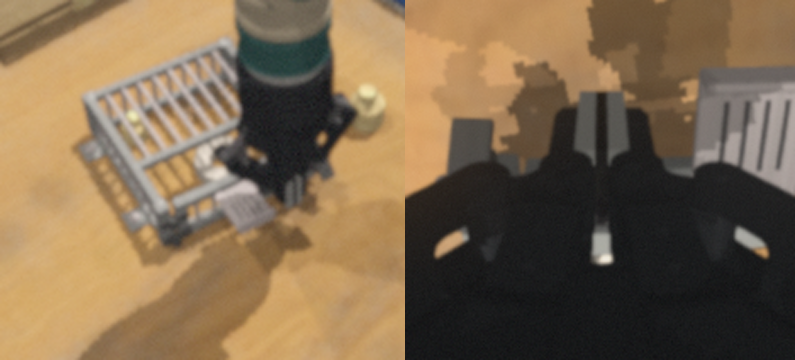

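play_rows:
  series:
    - {"tx":0,"ty":0,"tz":2,"ax":0,"ay":0,"az":0}
    - {"tx":0,"ty":0,"tz":3.5,"ax":0,"ay":0,"az":0}
    - {"tx":0,"ty":0,"tz":5,"ax":0,"ay":0,"az":0}
    - {"tx":0,"ty":0,"tz":5,"ax":0,"ay":0,"az":0}

```text
clock: 26.3
position: [0.5964, -0.0152, -0.0113]
eef_rot: [-179.7, 89.6, 169.3]
ft_force: [-10.5, 2.0, 9.1]
gripper_width: 0.0001
```

```bash
python3 look2.py 30
```

```text
26.3 [ -7.7  23.4 -17.7  49.3   0.    3.3] [-10.47   2.     9.12] 8.666751773502303e-05
now cage [-34.3 -31.3] -11.3 bear 89.8
```

View pics/l30.png

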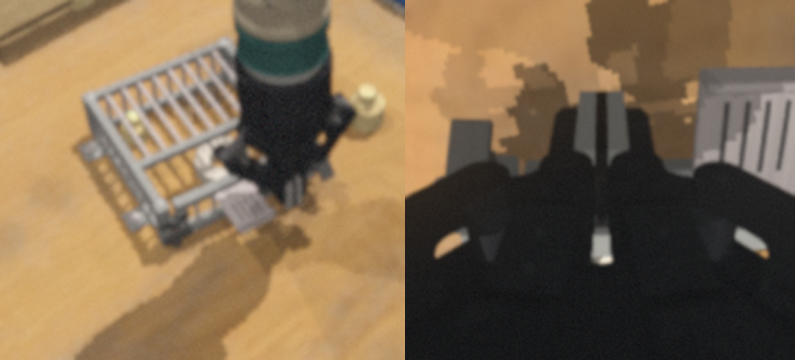

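play_rows:
  series:
    - {"tx":0,"ty":0,"tz":-4,"ax":0,"ay":0,"az":0}
    - {"tx":0,"ty":0,"tz":-10,"ax":0,"ay":0,"az":0}
    - {"tx":0,"ty":0,"tz":-25,"ax":0,"ay":0,"az":0}
    - {"tx":-30,"ty":0,"tz":-40,"ax":0,"ay":0,"az":0}
    - {"tx":-60,"ty":0,"tz":-70,"ax":0,"ay":0,"az":0}
    - {"tx":-80,"ty":0,"tz":-80,"ax":0,"ay":0,"az":0}
    - {"tx":-80,"ty":0,"tz":-80,"ax":0,"ay":0,"az":0}

```text
clock: 26.98
position: [0.5201, 0.0, 0.0736]
eef_rot: [27.0, 89.9, 16.0]
ft_force: [0.5, 0.5, 0.6]
gripper_width: -0.0001
```

```bash
python3 - <<'E'
from h import *
from bench import r
s=r.sense();print(s["clock"],s["qpos"].round(1),s["ft_force"].round(1))
plan(s,[])
cv2.imwrite("pics/s31.png",cv2.resize(r.get_image("scene")[150:250,140:265],None,fx=5.6,fy=5.6,interpolation=cv2.INTER_CUBIC))
cv2.imwrite("pics/w31.png",r.get_image("wrist"))
E
```

```text
26.9833 [ -7.1  10.6 -23.3  56.    0.    3.8] [0.5 0.5 0.6]
now cage [-112.1  -30.7] 73.6 bear 89.8
```

View pics/s31.png

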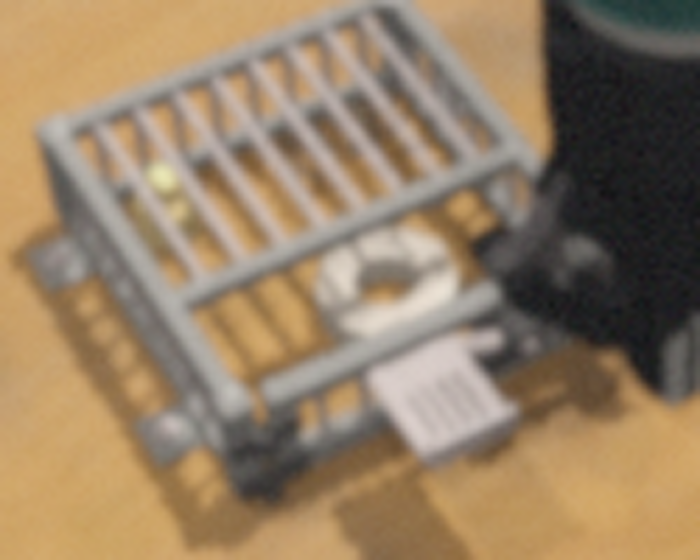

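View pics/w31.png

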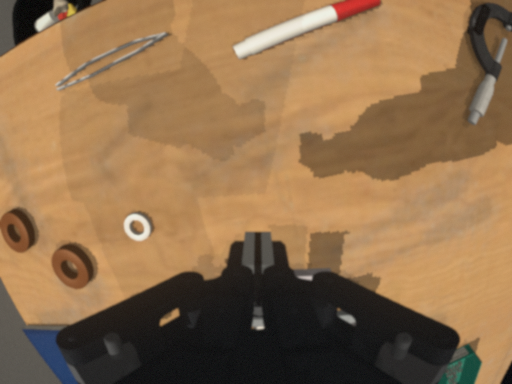

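play_rows:
  series:
    - {"tx":-30,"ty":0,"tz":-35,"ax":0,"ay":0,"az":0}
    - {"tx":-60,"ty":-20,"tz":-65,"ax":0,"ay":0,"az":0}
    - {"tx":-80,"ty":-50,"tz":-85,"ax":0,"ay":0,"az":0}
    - {"tx":-80,"ty":-80,"tz":-100,"ax":0,"ay":0,"az":0}
    - {"tx":-80,"ty":-110,"tz":-100,"ax":0,"ay":0,"az":0}
    - {"tx":-80,"ty":-110,"tz":-100,"ax":0,"ay":0,"az":0}

```text
clock: 27.58
position: [0.4011, -0.0934, 0.1506]
eef_rot: [-89.6, 89.9, -100.8]
ft_force: [1.0, 0.0, -0.8]
gripper_width: 0.0003
```

```bash
python3 - <<'E'
from h import *
from bench import r
s=r.sense();print(s["clock"],s["qpos"].round(1),s["ft_force"].round(1))
plan(s,[])
cv2.imwrite("pics/s32.png",cv2.resize(r.get_image("scene")[150:250,140:265],None,fx=5.6,fy=5.6,interpolation=cv2.INTER_CUBIC))
cv2.imwrite("pics/t32.png",cv2.resize(r.get_image("top")[120:225,170:300],None,fx=5.7,fy=5.7,interpolation=cv2.INTER_CUBIC))
cv2.imwrite("pics/w32.png",r.get_image("wrist"))
E
```

```text
27.5833 [-22.   -4.6 -29.4  65.2  -0.1 -10.7] [ 1.   0.  -0.8]
now cage [-211.5 -144.7] 150.6 bear 89.5
```

View pics/s32.png

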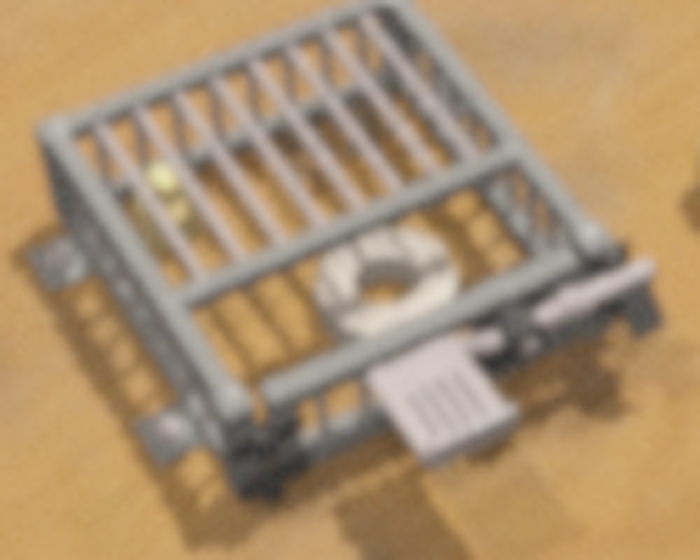

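View pics/t32.png

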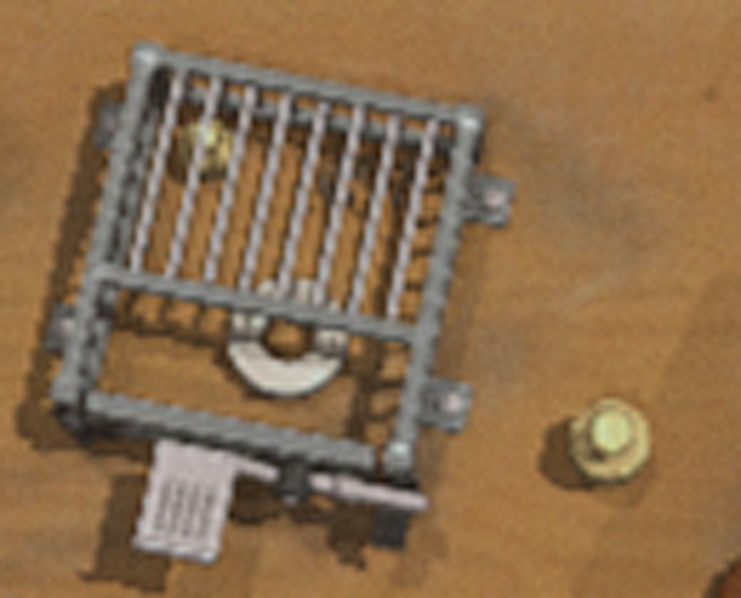

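```bash
python3 - <<'E'
from h import *
from bench import r
a=cv2.imread("pics/scene0.png");b=r.get_image("scene");t0=cv2.imread("pics/top0.png");t=r.get_image("top")
d=cv2.absdiff(a,b)[150:250,140:265];d2=cv2.absdiff(t0,t)[120:225,170:300]
x=np.hstack([cv2.resize(a[150:250,140:265],(395,316),interpolation=cv2.INTER_CUBIC),cv2.resize(b[150:250,140:265],(395,316),interpolation=cv2.INTER_CUBIC)])
y=np.hstack([cv2.resize(np.minimum(d*3.,255).astype(np.uint8),(395,280)),cv2.resize(np.minimum(d2*3.,255).astype(np.uint8),(395,280))])
cv2.imwrite("pics/cmp.png",np.vstack([x,y]))
T=r.camera_params("top");S=r.camera_params("scene")
print("ring",w2c(onz(T,170+287/5.7,120+338/5.7,.014)),w2c(onz(S,140+388/5.6,150+282/5.6,.014)))
for n,i0,i1,c in(("top",t0,t,(slice(180,260),slice(255,300))),):
  for i in(i0,i1):
    h=cv2.cvtColor(i,cv2.COLOR_BGR2HSV)[c]
    m=((h[...,1]<60)&(h[...,2]>150));ys,xs=np.nonzero(m[45:]);print("small",xs.mean(),ys.mean())
    m=((h[...,0]>22)&(h[...,0]<40)&(h[...,1]>60)&(h[...,2]>120));ys,xs=np.nonzero(m[:40]);print("weight",xs.mean(),ys.mean())
E
```

```text
ring [ 48.17030834 -12.36951702] [ 48.38501899 -10.60815902]
small 9.575 14.575
weight 23.16923076923077 16.276923076923076
small 9.708333333333334 14.38888888888889
weight 23.12280701754386 15.789473684210526
```

View pics/cmp.png

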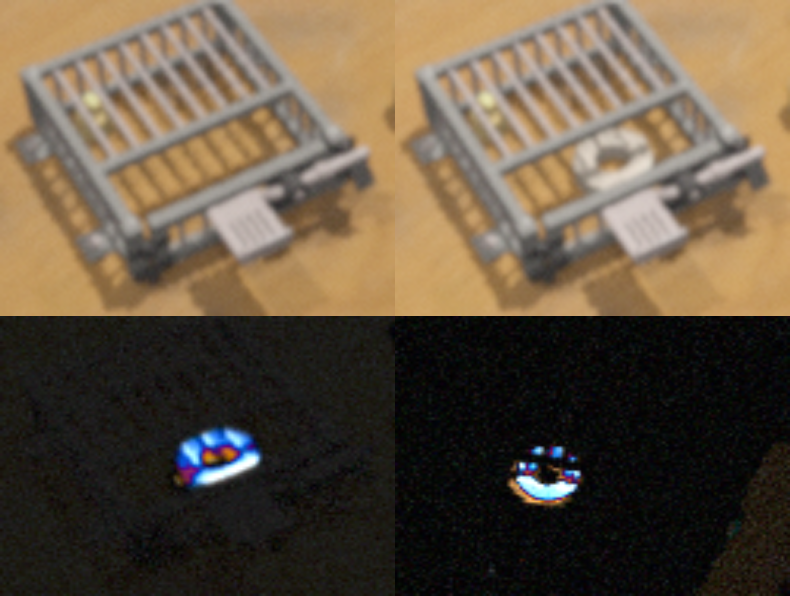

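```bash
python3 -c "
from bench import r
print(r.close_job(),r.sense()['clock'])"
```

```text
the job is handed in; nothing more can be done
the job is handed in; nothing more can be done
```

The large ring gauge is in the hold cage with the gate shut and latched, and I handed the job in at about 27.7 s of the 72 s. The hand-in gives no verdict, so the result rests on my own pictures.

**What I did**
- I pressed the thumb lever to its stop and drew the gate open against the lip to about 88°.
- I slid the large steel ring along the bench with two spread fingertips, first across in front of the cage, then in through the gateway.
- I pushed the gate shut at the pivot boss and let go.

**Last checks, arm clear of everything**
- **Gate and latch:** compared with the start, the scene and top pictures of the cage differ only where the ring now lies. The gate and latch bar look just as they did when latched.
- **Ring:** it lies flat with its centre about 48 mm behind the gateway plane. It is about 11 mm right of the middle (48.2 and 48.4 mm deep from the two views).
- **Bystanders:** the small ring and brass weight moved less than half a pixel in the top view, about 1 mm or less.

**What disagreed**
- **Tool height:** the real fingertips were about 40 mm above the reported TCP. The pictures showed it, and the thumb pad did not move until about that much lower than expected. I worked from the seen tip height, so the reported z went below zero.
- **Closing force:** the wrist force rose to about 10 N along the bench and 9 N upward on the last push. That is above the 1–2 N expected for the catch, and I did not find the cause of the upward part.

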